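# Line up power modules on the rotary inspection table

### The arm

A 7-joint arm with a two-finger parallel gripper is mounted at the origin on the work surface. World frame = base frame: x ahead of the robot, y to its left, z up, the work surface at z = 0. Lengths are in m, angles in rad, forces in N, time in s.
With the tool pointing down it reaches from about 0.4 to 0.85 m from the base axis. Payload 4.5 kg.
Tool frame: the origin (TCP) lies on the centre line of the jaws, within the pads' length; the fingertips stand ahead of it and the grasp point (between the pads) lies 6 mm ahead of it (r.tcp_to_tips is the x of the fingertips in the tool frame, in m); x points along the fingers, y is the direction in which the jaws open and shut, and the axes are right-handed (so a half turn about x gives the same grasp; the last joint's range is limited). The gripper opens to 88 mm and grips with 3 to 60 N. Pads are 18 mm wide; open, the fingers measure 123 mm over their backs; the gripper's body (75 mm by 187 mm) begins 45 mm behind the grasp point.
Start: joints at [1.149, 0.689, -0.195, 1.565, 0.157, 0.902, -0.215], TCP at [0.275, -0.561, 0.264] pointing down, gripper open.
Joint ranges: [-3.01, 3.01], [-0.46, 2.08], [-1.47, 1.51], [0.13, 2.56], [-1, 4.14], [0.04, 2.09], [-2.66, 2.66]. Speed limits (rad/s): [2.57, 2.57, 3.14, 3.14, 3.14, 3.14, 3.14].

### API

Orientations are given as a unit quaternion [x, y, z, w].
In Python, from plant import r gives the robot as it stands.
- The arm moves only by the tool play_rows, never from a script. Its argument "targets" is a list of rows, each a list of 3 entries, a list of its own where there are three numbers: the turn, a rotation vector about the world's x, y, z in rad, then the shift along the world's x, y, z in units of 40 mm (1.0 is 40 mm), then the closure in counts, from 0 (fully open) to 255 (shut). A call has 1 to 5 rows; each row shifts and turns the commanded pose from where the row before left it; what a row does not reach is not made up. A row lasts 1/10 s, in which the tool goes at most 50 mm and 8.59 degrees, less where a joint would pass 70% of its speed; a pose out of reach is approached as far as the arm can. A call is refused whole if a number of a shift passes 1 or a number of a turn 0.15, either way. A call with a gripper value outside its range is refused whole. The fingers move at their own pace and stop on an object; "newtons" is the grip in N (left out, the last holds). Time passes only in rows, so rows that do not move let the fingers close. It gives the time, the measured TCP pose, the force and the opening at its end, in the units of the state.
- r.get_state(): the state, without advancing time (a new reading comes with each control period).
- r.snapshot(name): name is "side" or "top"; returns a dict with "color" (420x560x3 uint8, red, green, blue), "fx", "fy", "cx", "cy" (pixels), "cam_to_world" (4x4, takes a point from camera to world coordinates). Camera axes: x right, y up, looking along -z (the intrinsics and any distortion apply to the point x, -y, -z); pixel columns grow to the right and rows downward; lengths in m; the calibration is good to about 2 mm. A picture is of the moment at which its call begins. There is no depth.
- r.finish_job(): hands the job in, once; it reports no verdict.
The state is a dict: "clock": time; "q": joint angles; "qd": joint speeds; "joint_torque": joint torques, N m; "tool_pos": TCP position; "eef_rot": TCP orientation; "contact_force": force on the tool from outside, world axes, zero at the start; "moment": the same for the moment, N m; "opening": opening from 0.0 (shut) to 1.0 (fully open).
Only numpy, scipy, OpenCV 4.12 (cv2) and the standard library are available. Lean on these libraries where they do the work, as an engineer would, in place of code of your own. Each camera call takes 0.05 s, during which the arm holds its last target.

### The job

Turn the rotary table clockwise back to its loading stop and, with it there, line up all the finned power modules upright on it in one tight row: each end-on and flush against the long fence, sides touching, the first one against the short end stop. Then turn the table the quarter turn anticlockwise, until it drops into its inspection stop, with the row still tight and square, and let go. Do not disturb the bottle or the screwdriver.

Things in the scene. Friction and masses are not known exactly. Their poses are not given: they have to be found in the camera images.
- turntable (a joint): Angle of the rotary table, a dark disc 320 across, top 24 above the bench, vertical axis. 0 = loading stop, 1.571 = inspection stop; grows anticlockwise from above; starts in between. Friction (0.25 N m) holds it anywhere. In the last 0.14 rad before each hard stop a sprung roller at the rim rides over a bump (about 5 N more at the post), then holds it there.
- pivot (a point): Centre of the disc, on its top face (24 above the bench); its axes turn with the disc (z up).
- corner (a point): Corner of fence and end stop on the disc top, (+45, -105) from the pivot; axes turn with the disc. Fence face: plane x = 0, y -5 to 220. End stop face: plane y = 0, x -66 to 0. Both bars 14 high, 10 thick. Modules stand at x < 0, y > 0: origins at x = -33, y = 20, 60, 100, 140, 180. At the loading stop the fence lies on the disc's side away from the robot (yaw within 0.3).
- post_top (a point): Centre of the top of the black upright post by which the table is turned: 18 diameter, 42 high above the disc's top, 127 from the pivot in the direction -45 degrees of the disc's axes (behind the fence); its centre is 35 from the fence's back.
- module1: Power module: black potted base under an aluminium heat sink with seven fins running lengthwise; a plain block 66 long (its x) x 40 wide (its y) x 26 high, 0.1 to 0.17 kg. Origin: centre of its underside; z up. All modules are identical and interchangeable; 4 or 5 of the six are present
- module2: Power module: black potted base under an aluminium heat sink with seven fins running lengthwise; a plain block 66 long (its x) x 40 wide (its y) x 26 high, 0.1 to 0.17 kg. Origin: centre of its underside; z up. All modules are identical and interchangeable; 4 or 5 of the six are present
- module3: Power module: black potted base under an aluminium heat sink with seven fins running lengthwise; a plain block 66 long (its x) x 40 wide (its y) x 26 high, 0.1 to 0.17 kg. Origin: centre of its underside; z up. All modules are identical and interchangeable; 4 or 5 of the six are present
- module4: Power module: black potted base under an aluminium heat sink with seven fins running lengthwise; a plain block 66 long (its x) x 40 wide (its y) x 26 high, 0.1 to 0.17 kg. Origin: centre of its underside; z up. All modules are identical and interchangeable; 4 or 5 of the six are present
- module5: Power module: black potted base under an aluminium heat sink with seven fins running lengthwise; a plain block 66 long (its x) x 40 wide (its y) x 26 high, 0.1 to 0.17 kg. Origin: centre of its underside; z up. All modules are identical and interchangeable; 4 or 5 of the six are present
- module6: Power module: black potted base under an aluminium heat sink with seven fins running lengthwise; a plain block 66 long (its x) x 40 wide (its y) x 26 high, 0.1 to 0.17 kg. Origin: centre of its underside; z up. All modules are identical and interchangeable; 4 or 5 of the six are present
- flux_bottle: Bystander: amber bottle, 38 diameter, 85 high, standing; origin at the centre of its underside.
- screwdriver: Bystander: screwdriver with an orange handle lying on the bench; origin under its middle.
Not all that is in view belongs to the job. What is shaped like the module2 but blue, green or pink is not meant.

How it is judged:
On the way, in this order (a step that is already met when the one before it is completed fails the run):
1. the table is at its loading stop (value of joint turntable below 0.05 rad), for 0.2 s.
2. with the table at its loading stop, all modules stand in a tight row against fence and end stop (y of any of module1, module2, module3, module4, module5, module6 in the frame of corner below 0.024 m and (y of module1 in the frame of corner between 0.096 and 0.11 m or y of module2 in the frame of corner between 0.096 and 0.11 m or y of module3 in the frame of corner between 0.096 and 0.11 m or y of module4 in the frame of corner between 0.096 and 0.11 m or y of module5 in the frame of corner between 0.096 and 0.11 m or y of module6 in the frame of corner between 0.096 and 0.11 m) and x of module1 in the frame of corner between -0.039 and -0.029 m and y of module1 in the frame of corner between 0.016 and 0.192 m and z of module1 in the frame of corner between -0.004 and 0.005 m and angle between the x axis of each of module1, module2, module3, module4, module5, module6 and the x axis of corner, either way round below 0.1 rad and angle between each of module1, module2, module3, module4, module5, module6's own z axis and vertical below 0.1 rad and (horizontal distance between module1 and module2 below 0.046 m or horizontal distance between module1 and module3 below 0.046 m or horizontal distance between module1 and module4 below 0.046 m or horizontal distance between module1 and module5 below 0.046 m or horizontal distance between module1 and module6 below 0.046 m) and x of module2 in the frame of corner between -0.039 and -0.029 m and y of module2 in the frame of corner between 0.016 and 0.192 m and z of module2 in the frame of corner between -0.004 and 0.005 m and (horizontal distance between module2 and module1 below 0.046 m or horizontal distance between module2 and module3 below 0.046 m or horizontal distance between module2 and module4 below 0.046 m or horizontal distance between module2 and module5 below 0.046 m or horizontal distance between module2 and module6 below 0.046 m) and x of module3 in the frame of corner between -0.039 and -0.029 m and y of module3 in the frame of corner between 0.016 and 0.192 m and z of module3 in the frame of corner between -0.004 and 0.005 m and (horizontal distance between module3 and module1 below 0.046 m or horizontal distance between module3 and module2 below 0.046 m or horizontal distance between module3 and module4 below 0.046 m or horizontal distance between module3 and module5 below 0.046 m or horizontal distance between module3 and module6 below 0.046 m) and x of module4 in the frame of corner between -0.039 and -0.029 m and y of module4 in the frame of corner between 0.016 and 0.192 m and z of module4 in the frame of corner between -0.004 and 0.005 m and (horizontal distance between module4 and module1 below 0.046 m or horizontal distance between module4 and module2 below 0.046 m or horizontal distance between module4 and module3 below 0.046 m or horizontal distance between module4 and module5 below 0.046 m or horizontal distance between module4 and module6 below 0.046 m) and x of module5 in the frame of corner between -0.039 and -0.029 m and y of module5 in the frame of corner between 0.016 and 0.192 m and z of module5 in the frame of corner between -0.004 and 0.005 m and (horizontal distance between module5 and module1 below 0.046 m or horizontal distance between module5 and module2 below 0.046 m or horizontal distance between module5 and module3 below 0.046 m or horizontal distance between module5 and module4 below 0.046 m or horizontal distance between module5 and module6 below 0.046 m) and x of module6 in the frame of corner between -0.039 and -0.029 m and y of module6 in the frame of corner between 0.016 and 0.192 m and z of module6 in the frame of corner between -0.004 and 0.005 m and (horizontal distance between module6 and module1 below 0.046 m or horizontal distance between module6 and module2 below 0.046 m or horizontal distance between module6 and module3 below 0.046 m or horizontal distance between module6 and module4 below 0.046 m or horizontal distance between module6 and module5 below 0.046 m) and value of joint turntable below 0.06 rad), for 0.2 s.
At the end, for the whole second after the job is handed in: Table past 1.52 rad and still; each module upright on the disc, square within 0.1 rad, end within 5 mm of the fence, centre under 46 mm from a neighbour's (touching: 40). Centre of the first 16 to 24 mm from the end stop's face, of the third 96 to 110, of the last under 192 (y of any of module1, module2, module3, module4, module5, module6 in the frame of corner below 0.024 m and (y of module1 in the frame of corner between 0.096 and 0.11 m or y of module2 in the frame of corner between 0.096 and 0.11 m or y of module3 in the frame of corner between 0.096 and 0.11 m or y of module4 in the frame of corner between 0.096 and 0.11 m or y of module5 in the frame of corner between 0.096 and 0.11 m or y of module6 in the frame of corner between 0.096 and 0.11 m) and x of module1 in the frame of corner between -0.039 and -0.029 m and y of module1 in the frame of corner between 0.016 and 0.192 m and z of module1 in the frame of corner between -0.004 and 0.005 m and angle between the x axis of each of module1, module2, module3, module4, module5, module6 and the x axis of corner, either way round below 0.1 rad and angle between each of module1, module2, module3, module4, module5, module6's own z axis and vertical below 0.1 rad and (horizontal distance between module1 and module2 below 0.046 m or horizontal distance between module1 and module3 below 0.046 m or horizontal distance between module1 and module4 below 0.046 m or horizontal distance between module1 and module5 below 0.046 m or horizontal distance between module1 and module6 below 0.046 m) and x of module2 in the frame of corner between -0.039 and -0.029 m and y of module2 in the frame of corner between 0.016 and 0.192 m and z of module2 in the frame of corner between -0.004 and 0.005 m and (horizontal distance between module2 and module1 below 0.046 m or horizontal distance between module2 and module3 below 0.046 m or horizontal distance between module2 and module4 below 0.046 m or horizontal distance between module2 and module5 below 0.046 m or horizontal distance between module2 and module6 below 0.046 m) and x of module3 in the frame of corner between -0.039 and -0.029 m and y of module3 in the frame of corner between 0.016 and 0.192 m and z of module3 in the frame of corner between -0.004 and 0.005 m and (horizontal distance between module3 and module1 below 0.046 m or horizontal distance between module3 and module2 below 0.046 m or horizontal distance between module3 and module4 below 0.046 m or horizontal distance between module3 and module5 below 0.046 m or horizontal distance between module3 and module6 below 0.046 m) and x of module4 in the frame of corner between -0.039 and -0.029 m and y of module4 in the frame of corner between 0.016 and 0.192 m and z of module4 in the frame of corner between -0.004 and 0.005 m and (horizontal distance between module4 and module1 below 0.046 m or horizontal distance between module4 and module2 below 0.046 m or horizontal distance between module4 and module3 below 0.046 m or horizontal distance between module4 and module5 below 0.046 m or horizontal distance between module4 and module6 below 0.046 m) and x of module5 in the frame of corner between -0.039 and -0.029 m and y of module5 in the frame of corner between 0.016 and 0.192 m and z of module5 in the frame of corner between -0.004 and 0.005 m and (horizontal distance between module5 and module1 below 0.046 m or horizontal distance between module5 and module2 below 0.046 m or horizontal distance between module5 and module3 below 0.046 m or horizontal distance between module5 and module4 below 0.046 m or horizontal distance between module5 and module6 below 0.046 m) and x of module6 in the frame of corner between -0.039 and -0.029 m and y of module6 in the frame of corner between 0.016 and 0.192 m and z of module6 in the frame of corner between -0.004 and 0.005 m and (horizontal distance between module6 and module1 below 0.046 m or horizontal distance between module6 and module2 below 0.046 m or horizontal distance between module6 and module3 below 0.046 m or horizontal distance between module6 and module4 below 0.046 m or horizontal distance between module6 and module5 below 0.046 m) and linear speed of each of module1, module2, module3, module4, module5, module6 below 0.02 m/s and value of joint turntable above 1.52 rad and velocity of joint turntable below 0.05 rad/s).
It fails at once if the bottle is moved or tipped (distance of flux_bottle from where it was at the start of the episode above 0.03 m or angle between flux_bottle's own z axis and vertical above 0.5 rad).
It fails at once if the screwdriver is moved (distance of screwdriver from where it was at the start of the episode above 0.04 m).
Of module1, module2, module3, module4, module5, module6 only 4 to 5 are there at a start; the rules pass over those that are not, and their reading is None.
At some moment in a run one of module1, module2, module3, module4, module5, module6 may be knocked a few centimetres aside while the robot is not near it.
Once in a run the grip may slacken for a moment while it holds something.
It also fails if it takes over 200 s, if anything falls off the work surface, if the arm or the gripper's body presses on something with over 40 N, if the wrist force passes 120 N, or if a joint passes its speed limit or range.

## Working session

There is one attempt and no reset: what is moved stays moved. The work goes in short steps, Python scripts to look and compute and a tool call to move; the robot and the scene stay as the last step left them, time stands still between calls to the robot, and variables do not carry over. Pictures are saved under pics/ and viewed, and the job is handed in when it is done.

Besides the shell and the picture viewer there is one more tool, called after "Request:" as name(argument=value, ...), one argument or row to a line, values as JSON. play_rows: Moves the arm, as the interface text tells. Its arguments: {"type":"object","properties":{"targets":{"type":"array","items":{"type":"array"}},"newtons":{"type":"number"}},"required":["targets"]}

```bash
ls; mkdir -p pics; python3 - <<'E'
from plant import r
import cv2
print(r.get_state(), r.tcp_to_tips)
for n in("top","side"):
    s=r.snapshot(n); cv2.imwrite(f"pics/{n}0.png",s["color"][:,:,::-1])
    print(n,{k:v for k,v in s.items() if k!="color"})
E
```

```text
pics
{'clock': 0.0, 'q': array([ 1.14882458,  0.69000322, -0.19450207,  1.5663693 ,  0.15733033,
        0.90245653, -0.21511939]), 'qd': array([ 0.00056665, -0.00032324,  0.0019992 ,  0.00186919,  0.00067373,
       -0.0002268 ,  0.0012032 ]), 'joint_torque': array([ 1.68858105e-04, -5.27564156e+01, -1.26668505e+00, -1.53431028e+01,
       -5.25977416e-02,  6.47921377e-03,  1.33085182e-04]), 'tool_pos': array([ 0.27478572, -0.56069741,  0.26289094]), 'eef_rot': array([-0.68861783, -0.16039482,  0.68901992, -0.1591557 ]), 'contact_force': array([-0.06582583, -0.47631316,  0.55996972]), 'moment': array([-0.01074129, -0.03430329, -0.01451996]), 'opening': 0.9987250653850241} 0.025
top {'fx': 407.18477590501664, 'fy': 407.18477590501664, 'cx': 277.77606865152137, 'cy': 206.46970601327882, 'cam_to_world': array([[-0.0234885 ,  0.98877841, -0.14753148,  0.46272611],
       [-0.99966048, -0.02156487,  0.01462496,  0.10754587],
       [ 0.01127935,  0.14782491,  0.98894923,  0.95124149],
       [ 0.        ,  0.        ,  0.        ,  1.        ]])}
side {'fx': 450.67087506846866, 'fy': 450.67087506846866, 'cx': 282.3675298635783, 'cy': 208.0087585672029, 'cam_to_world': array([[ 0.73239195,  0.49700739, -0.46538768,  0.16942346],
       [-0.68069898,  0.51855922, -0.51744104, -0.41121861],
       [-0.01584095,  0.69575857,  0.71810102,  0.75823425],
       [ 0.        ,  0.        ,  0.        ,  1.        ]])}
```

View pics/top0.png

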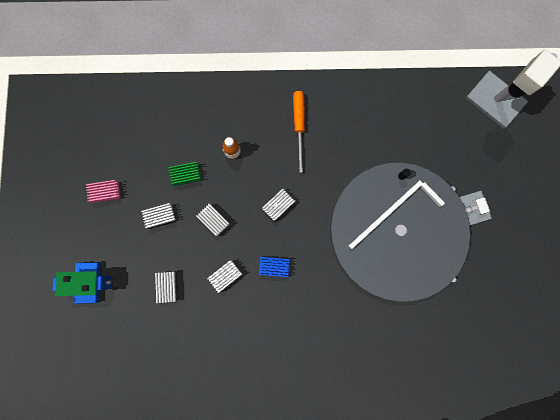

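View pics/side0.png

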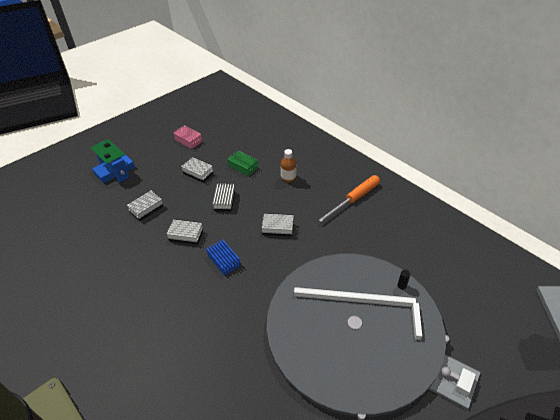

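```bash
cat > h.py <<'E'
from plant import r
import cv2, numpy as np
def snap(n,tag):
    s=r.snapshot(n); im=s["color"][:,:,::-1].copy(); cv2.imwrite(f"pics/{n}{tag}.png",im); return s,im
def ray(s,uv,z):
    uv=np.atleast_2d(np.array(uv,float)); T=s["cam_to_world"]
    d=np.c_[(uv[:,0]-s["cx"])/s["fx"],-(uv[:,1]-s["cy"])/s["fy"],-np.ones(len(uv))]@T[:3,:3].T
    o=T[:3,3]; return o+d*((z-o[2])/d[:,2])[:,None]
def proj(s,P):
    T=s["cam_to_world"]; p=(np.atleast_2d(P)-T[:3,3])@T[:3,:3]
    return np.c_[s["cx"]+s["fx"]*p[:,0]/-p[:,2], s["cy"]-s["fy"]*p[:,1]/-p[:,2]]
def silver(im,thr=95):
    hsv=cv2.cvtColor(im,cv2.COLOR_BGR2HSV)
    m=((hsv[:,:,1]<40)&(hsv[:,:,2]>thr)).astype(np.uint8)*255
    return cv2.morphologyEx(m,cv2.MORPH_CLOSE,np.ones((5,5)))
def blobs(s,im,z,thr=95,amin=150,amax=1500):
    out=[]
    for c in cv2.findContours(silver(im,thr),cv2.RETR_EXTERNAL,cv2.CHAIN_APPROX_NONE)[0]:
        if not amin<cv2.contourArea(c)<amax: continue
        P=ray(s,c[:,0,:],z)[:,:2]*1000
        (cx,cy),(w,h),a=cv2.minAreaRect(P.astype(np.float32))
        if w<h: w,h,a=h,w,a+90
        out.append((c[:,0,:].mean(0).round(),cx,cy,w,h,(a+90)%180-90))
    return out
def tool():
    from scipy.spatial.transform import Rotation as R
    st=r.get_state(); M=R.from_quat(st["eef_rot"]).as_matrix()
    print("t",round(st["clock"],2),"pos",(st["tool_pos"]*1000).round(1),"jaw yaw",np.degrees(np.arctan2(M[1,1],M[0,1])).round(1),"x",M[:,0].round(3),"F",st["contact_force"].round(1),"op",round(st["opening"]*88,1),"q",st["q"].round(2))
E
python3 - <<'E'
from h import *
tool()
s,im=snap("top","1")
print("top");[print(b) for b in blobs(s,im,0.026)]
s2,im2=snap("side","1")
print("side");[print(b) for b in blobs(s2,im2,0.026)]
cv2.imwrite("pics/crop1.png",cv2.resize(im[160:310,130:310],None,fx=4,fy=4,interpolation=cv2.INTER_CUBIC))
cv2.imwrite("pics/crop2.png",cv2.resize(im[150:310,320:500],None,fx=4,fy=3.7,interpolation=cv2.INTER_CUBIC))
E
```

```text
t 0.1 pos [ 274.8 -560.8  263. ] jaw yaw -63.9 x [-0.001  0.001 -1.   ] F [ 0.5  1.1 -0. ] op 88.2 q [ 1.15  0.69 -0.19  1.57  0.16  0.9  -0.22]
top
(array([165., 287.]), 425.63409423828125, 349.4509582519531, 67.40599060058594, 43.674766540527344, 3.4260447025299072)
(array([223., 276.]), 446.16015625, 218.01803588867188, 68.51213836669922, 41.80377197265625, -52.4831428527832)
(array([211., 218.]), 574.7461547851562, 244.16726684570312, 67.3210220336914, 41.71977615356445, 44.259864807128906)
(array([157., 215.]), 587.0128173828125, 368.5474548339844, 70.37727355957031, 42.532958984375, -74.89127826690674)
(array([277., 205.]), 606.016845703125, 93.63221740722656, 67.23995208740234, 42.512420654296875, -46.43543243408203)
side
(array([553., 305.]), 829.6403198242188, -407.3064270019531, 104.83472442626953, 36.81060028076172, 24.107568740844727)
(array([184., 230.]), 444.69403076171875, 215.53756713867188, 73.08637237548828, 54.101016998291016, -53.0543327331543)
(array([278., 223.]), 604.3528442382812, 90.56617736816406, 67.1173324584961, 55.86650085449219, -47.88381576538086)
(array([144., 203.]), 424.8248291015625, 347.4173889160156, 73.13816833496094, 55.718482971191406, 3.332490921020508)
(array([223., 196.]), 572.0112915039062, 243.01666259765625, 83.78339385986328, 43.423824310302734, 44.863494873046875)
(array([197., 168.]), 586.4197998046875, 366.1317138671875, 80.70246124267578, 53.337440490722656, -77.65145015716553)
(array([50., 11.]), 714.7766723632812, 1557.56640625, 292.0005798339844, 34.83014678955078, 73.93162536621094)
```

View pics/crop1.png

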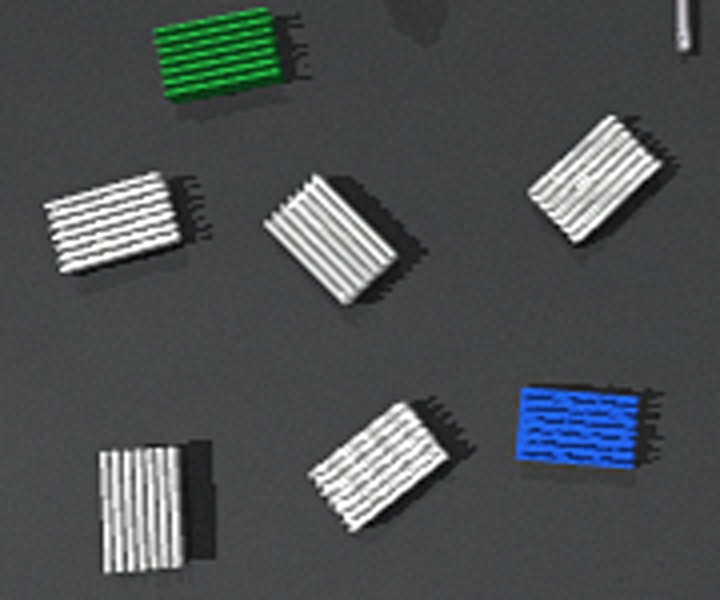

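View pics/crop2.png

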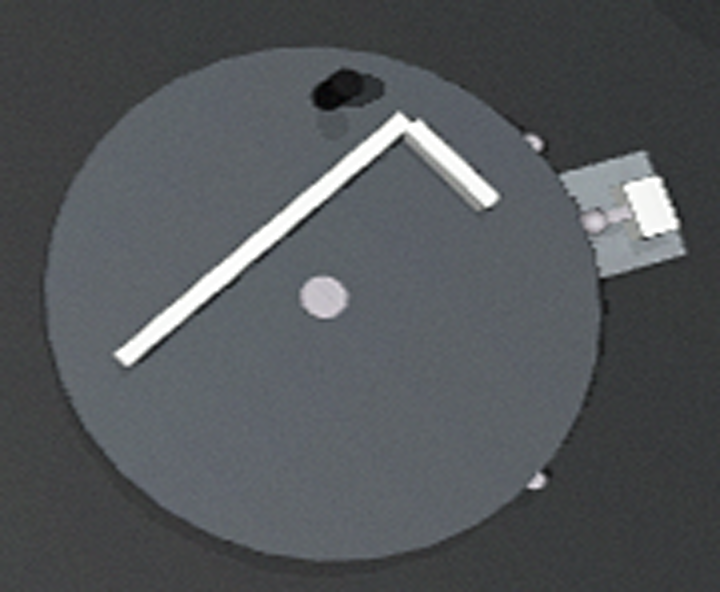

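```bash
cat >> h.py <<'E'
def table(s,im,show=True):
    # disc centre hub & fence bars from mask of bright pixels in table region
    hsv=cv2.cvtColor(im,cv2.COLOR_BGR2HSV)
    return None
E
python3 - <<'E'
from h import *
s=r.snapshot("top"); s2=r.snapshot("side")
def c2(p): return [p[0]/4+320-.4,p[1]/3.7+150-.4]
P=ray(s,c2((324,297)),.024)[0]; print("pivot",P)
Q=ray(s,[c2((348,83))],.066)[0]; print("post",Q, np.hypot(*(Q-P)[:2]), np.degrees(np.arctan2(*(Q-P)[1::-1])))
A=ray(s,[c2((120,350)),c2((402,115)),c2((495,203))],.038); print("fence",A)
d=A[1]-A[0]; print(np.linalg.norm(d),np.degrees(np.arctan2(-d[1],-d[0])))
print("side px of post/pivot",proj(s2,[P,Q]))
E
```

```text
pivot [ 0.54072871 -0.18621579  0.024     ]
post [ 0.66629817 -0.19520124  0.066     ] 0.12589053366034822 -4.092975518967935
fence [[ 0.50998268 -0.06490596  0.038     ]
 [ 0.65175434 -0.23448628  0.038     ]
 [ 0.59535195 -0.28353345  0.038     ]]
0.2210354928142862 129.89612285901865
side px of post/pivot [[354.3511208  323.71825525]
 [404.58524573 273.80868717]]
```

Request:
play_rows(
  targets=[
    [[0, 0, -0.05], [0.9, 0.85, 0], 125],
    [[0, 0, -0.05], [0.9, 0.85, 0], 125],
    [[0, 0, -0.05], [0.9, 0.85, 0], 125],
    [[0, 0, -0.05], [0.9, 0.85, 0], 125],
    [[0, 0, -0.05], [0.9, 0.85, 0], 125],
  ],
)

```text
clock: 0.8
tool_pos: [0.4564, -0.3897, 0.2638]
eef_rot: [0.704, 0.072, -0.703, 0.072]
contact_force: [0.9, -0.5, 0.4]
opening: 0.57
```

Request:
play_rows(
  targets=[
    [[0, 0, -0.05], [0.9, 0.85, 0], 125],
    [[0, 0, -0.05], [0.9, 0.85, 0], 125],
    [[0, 0, -0.05], [0.9, 0.85, 0], 125],
    [[0, 0, -0.05], [0.9, 0.85, 0], 125],
    [[0, 0, -0.05], [0.9, 0.85, 0], 125],
  ],
)

```text
clock: 1.3
tool_pos: [0.6364, -0.2195, 0.2638]
eef_rot: [-0.707, 0.016, 0.707, 0.016]
contact_force: [0.5, -1.0, 0.4]
opening: 0.515
```

Request:
play_rows(
  targets=[
    [[0, 0, 0], [0.75, 0.6, 0], 125],
    [[0, 0, 0], [0, 0, -1], 125],
    [[0, 0, 0], [0, 0, -1], 125],
    [[0, 0, 0], [0, 0, -1], 125],
    [[0, 0, 0], [0, 0, -1], 125],
  ],
)

```text
clock: 1.8
tool_pos: [0.6651, -0.197, 0.1022]
eef_rot: [0.707, -0.016, -0.707, -0.015]
contact_force: [0.1, 0.1, -0.1]
opening: 0.51
```

```bash
python3 - <<'E'
from h import *
tool(); s,im=snap("side","2")
cv2.imwrite("pics/c3.png",cv2.resize(im[150:350,280:520],None,fx=3,fy=3))
E
```

```text
t 1.8 pos [ 665.1 -197.   102.2] jaw yaw -92.5 x [ 0. -0. -1.] F [ 0.1  0.1 -0.1] op 44.8 q [ 0.22  0.97  0.    1.45 -0.    0.71 -1.39]
```

View pics/c3.png

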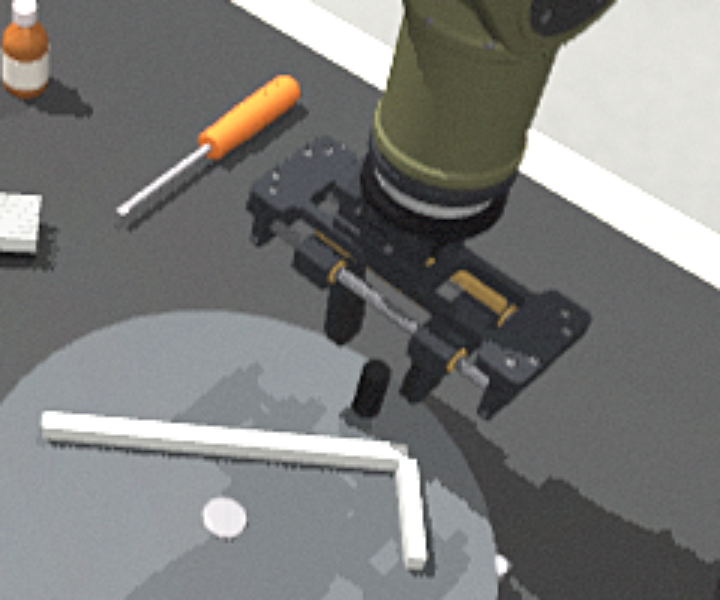

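Request:
play_rows(
  newtons=25,
  targets=[
    [[0, 0, 0], [0, 0, -0.9], 125],
    [[0, 0, 0], [0, 0, 0], 255],
    [[0, 0, 0], [0, 0, 0], 255],
    [[0, 0, 0], [0, 0, 0], 255],
    [[0, 0, 0], [0, 0, 0], 255],
  ],
)

```text
clock: 2.35
tool_pos: [0.6667, -0.1972, 0.0703]
eef_rot: [0.708, -0.016, -0.706, -0.015]
contact_force: [1.1, 0.9, 3.6]
opening: 0.191
```

Request:
play_rows(
  targets=[
    [[0, 0, 0], [0, 0, 0], 255],
    [[0, 0, 0], [0, 0, 0], 255],
  ],
)

```text
clock: 2.55
tool_pos: [0.6667, -0.1972, 0.0702]
eef_rot: [0.708, -0.016, -0.706, -0.015]
contact_force: [-0.9, 0.3, 7.4]
opening: 0.199
```

```bash
python3 - <<'E'
from h import *
tool()
p=r.get_state()["tool_pos"]
c=np.array([.5407,-.1862]); d=p[:2]-c; R=np.hypot(*d); a=np.arctan2(d[1],d[0]); print(R,np.degrees(a))
# arc rows
st=-0.07
for k in range(12):
    a0=a+k*st; print(k+1,((np.array([np.cos(a0+st)-np.cos(a0),np.sin(a0+st)-np.sin(a0)])*.127)/.04).round(3), np.degrees(a0+st+np.pi/4).round(1))
E
```

```text
t 2.55 pos [ 666.7 -197.2   70.2] jaw yaw -92.5 x [ 0.004 -0.    -1.   ] F [-0.9  0.3  7.4] op 17.5 q [ 0.22  1.02  0.    1.46 -0.    0.66 -1.39]
0.12648910088128704 -4.968504726162136
1 [-0.027 -0.221] 36.0
2 [-0.042 -0.218] 32.0
3 [-0.057 -0.215] 28.0
4 [-0.072 -0.21 ] 24.0
5 [-0.087 -0.205] 20.0
6 [-0.101 -0.198] 16.0
7 [-0.115 -0.19 ] 12.0
8 [-0.128 -0.182] 7.9
9 [-0.14  -0.173] 3.9
10 [-0.152 -0.162] -0.1
11 [-0.163 -0.151] -4.1
12 [-0.173 -0.14 ] -8.1
```

Request:
play_rows(
  targets=[
    [[0, 0, 0], [0, 0, 0.1], 255],
    [[0, 0, -0.07], [-0.027, -0.221, 0], 255],
    [[0, 0, -0.07], [-0.042, -0.218, 0], 255],
    [[0, 0, -0.07], [-0.057, -0.215, 0], 255],
    [[0, 0, -0.07], [-0.072, -0.21, 0], 255],
  ],
)

```text
clock: 3.05
tool_pos: [0.6589, -0.2307, 0.0705]
eef_rot: [0.699, -0.114, -0.697, -0.115]
contact_force: [5.5, 0.1, -13.2]
opening: 0.196
```

Request:
play_rows(
  targets=[
    [[0, 0, -0.07], [-0.087, -0.205, 0], 255],
    [[0, 0, -0.07], [-0.101, -0.198, 0], 255],
    [[0, 0, 0], [0, 0, 0], 255],
  ],
)

```text
clock: 3.35
tool_pos: [0.6505, -0.2484, 0.0704]
eef_rot: [0.689, -0.163, -0.687, -0.163]
contact_force: [6.3, -2.2, -14.2]
opening: 0.193
```

```bash
cat >> h.py <<'E'
def arc():
    tool(); d=r.get_state()["tool_pos"][:2]-np.array([.5407,-.1862]); print("R",np.hypot(*d).round(4),"yaw",(np.degrees(np.arctan2(d[1],d[0]))+45).round(1))
E
python3 -c "
from h import *
arc()"
```

```text
t 3.35 pos [ 650.5 -248.4   70.4] jaw yaw -116.7 x [ 0.002 -0.001 -1.   ] F [  6.3  -2.2 -14.2] op 17.0 q [ 0.25  1.02  0.1   1.45 -0.14  0.67 -1.63]
R 0.1262 yaw 15.5
```

Request:
play_rows(
  targets=[
    [[0, 0, -0.07], [-0.115, -0.19, -0.06], 255],
    [[0, 0, -0.07], [-0.128, -0.182, 0], 255],
    [[0, 0, -0.05], [-0.1, -0.124, 0], 255],
    [[0, 0, 0], [0, 0, 0], 255],
  ],
)

```text
clock: 3.75
tool_pos: [0.6491, -0.2481, 0.0701]
eef_rot: [0.675, -0.213, -0.667, -0.233]
contact_force: [20.4, 25.5, -7.1]
opening: 0.196
```

```bash
python3 -c "
from h import *
arc()"
```

```text
t 3.75 pos [ 649.1 -248.1   70.1] jaw yaw -126.8 x [ 0.02   0.023 -1.   ] F [20.4 25.5 -7.1] op 17.2 q [ 0.25  1.02  0.12  1.47 -0.21  0.65 -1.73]
R 0.1248 yaw 15.3
```

Request:
play_rows(
  targets=[
    [[0, 0, 0.1], [0.17, 0.25, 0], 255],
    [[0, 0, 0.07], [0.16, 0.24, 0], 255],
    [[0, 0, 0], [0, 0, 0], 255],
  ],
)

```text
clock: 4.05
tool_pos: [0.6508, -0.2466, 0.0701]
eef_rot: [0.687, -0.168, -0.686, -0.169]
contact_force: [1.7, 2.6, -0.6]
opening: 0.196
```

```bash
python3 -c "
from h import *
arc()
s,im=snap('side','3')
cv2.imwrite('pics/c4.png',cv2.resize(im[220:420,240:520],None,fx=2.8,fy=2.8))
s,im=snap('top','3')
cv2.imwrite('pics/c5.png',cv2.resize(im[150:310,320:500],None,fx=4,fy=3.7))
"
```

```text
t 4.05 pos [ 650.8 -246.6   70.1] jaw yaw -117.6 x [ 0.003  0.001 -1.   ] F [ 1.7  2.6 -0.6] op 17.2 q [ 0.25  1.02  0.1   1.46 -0.14  0.67 -1.64]
R 0.1256 yaw 16.3
```

View pics/c4.png

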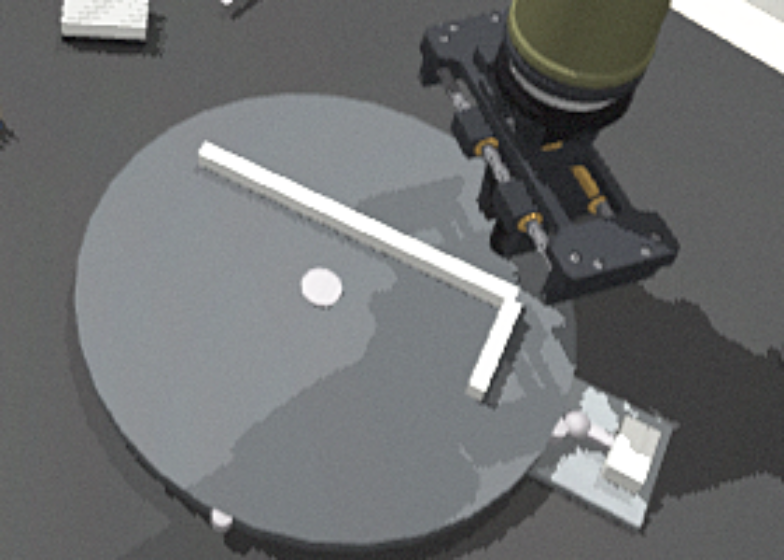

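View pics/c5.png

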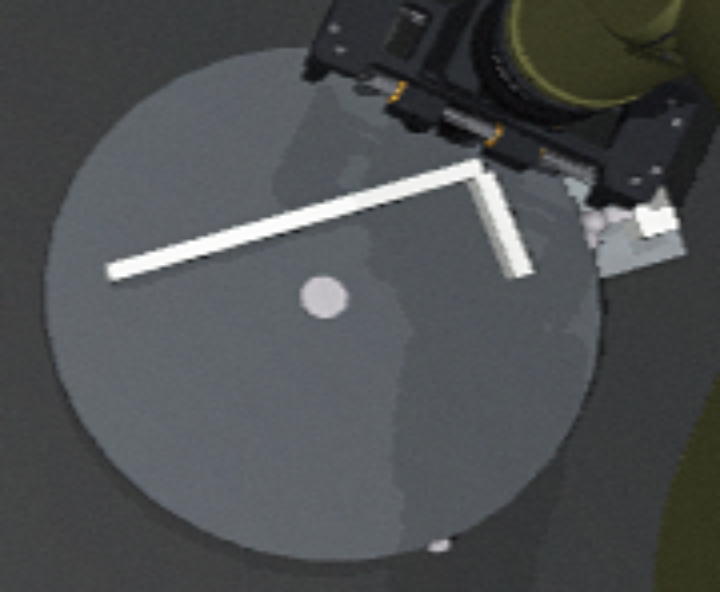

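Request:
play_rows(
  targets=[
    [[0, 0, 0], [-0.17, -0.25, 0], 255],
    [[0, 0, 0], [0, 0, 0], 255],
    [[0, 0, 0], [0, 0, 0], 255],
    [[0, 0, 0], [0, 0, 0], 165],
    [[0, 0, 0], [0, 0, 0], 165],
  ],
)

```text
clock: 4.65
tool_pos: [0.6471, -0.2539, 0.0701]
eef_rot: [0.689, -0.166, -0.684, -0.171]
contact_force: [9.5, 7.0, -1.8]
opening: 0.344
```

Request:
play_rows(
  targets=[
    [[0, 0, 0], [0, 0, 0.9], 165],
    [[0, 0, 0], [0, 0, 1], 165],
    [[0, 0, 0], [0, 0, 1], 165],
    [[0, 0, 0.1], [-0.5, 1, 0], 0],
    [[0, 0, 0.1], [-0.5, 1, 0], 0],
  ],
)

```text
clock: 5.15
tool_pos: [0.6017, -0.1805, 0.1871]
eef_rot: [0.701, -0.101, -0.699, -0.1]
contact_force: [0.7, 1.5, -0.3]
opening: 0.508
```

Request:
play_rows(
  targets=[
    [[0, 0, 0.15], [-0.8, 1, 0], 0],
    [[0, 0, 0.15], [-0.8, 1, 0], 0],
    [[0, 0, 0.15], [-0.8, 1, 0], 0],
    [[0, 0, 0.15], [-0.7, 1, 0], 0],
    [[0, 0, 0.15], [-0.7, 1, 0], 0],
  ],
)

```text
clock: 5.65
tool_pos: [0.4509, 0.0187, 0.1858]
eef_rot: [-0.688, -0.164, 0.688, -0.165]
contact_force: [-0.4, 0.7, -0.7]
opening: 0.964
```

```bash
python3 -c "
from h import *
tool()
s,im=snap('side','4')
cv2.imwrite('pics/c6.png',cv2.resize(im[220:420,240:520],None,fx=2.8,fy=2.8))
s,im=snap('top','4')
cv2.imwrite('pics/c7.png',cv2.resize(im[150:310,320:500],None,fx=4,fy=3.7))
"
```

```text
t 5.65 pos [450.9  18.7 185.8] jaw yaw -63.1 x [-0.    -0.001 -1.   ] F [-0.4  0.7 -0.7] op 84.8 q [-0.09  0.61 -0.08  2.16  0.12  0.38 -1.38]
```

View pics/c6.png

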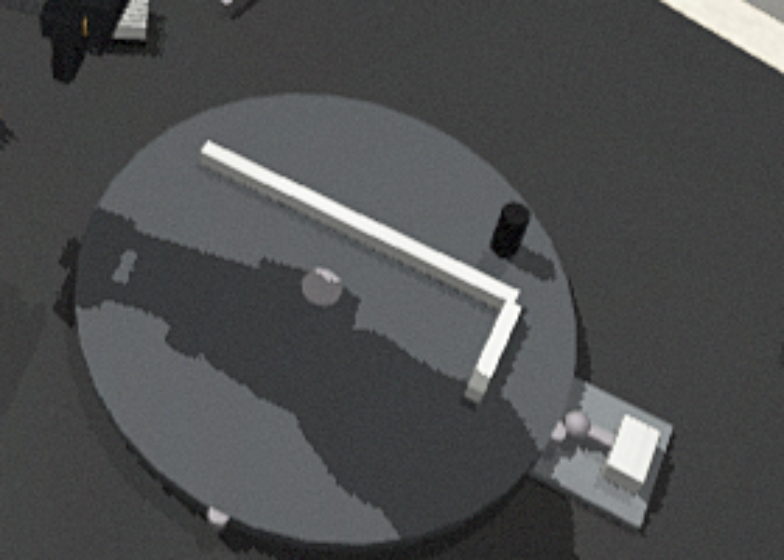

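View pics/top4.png

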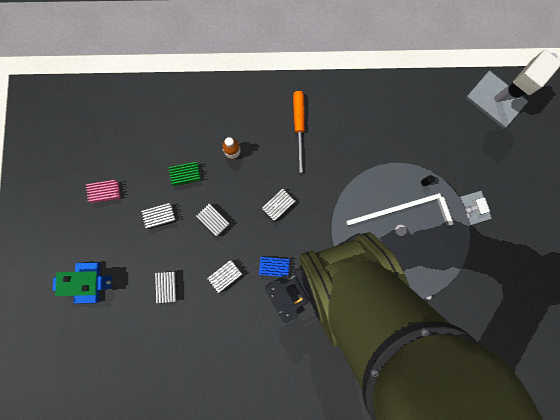

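View pics/c7.png

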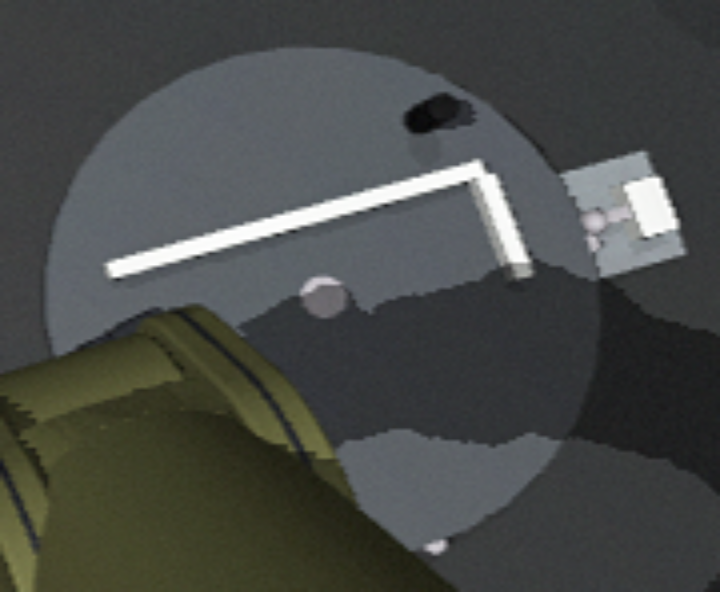

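```bash
cat > tab.py <<'E'
from h import *
def fence(s,im,thr=200,show=True):
    g=im.min(2); m=np.zeros_like(g); m[160:300,330:462]=(g[160:300,330:462]>thr)*255
    cs=cv2.findContours(m,cv2.RETR_EXTERNAL,cv2.CHAIN_APPROX_NONE)[0]
    c=max(cs,key=cv2.contourArea)
    mm=np.zeros_like(m); cv2.drawContours(mm,[c],-1,255,-1); v,u=np.nonzero(mm)
    P=ray(s,np.c_[u,v],.038)[:,:2]*1000
    return P
E
python3 - <<'E'
from tab import *
s,im=snap("top","5")
P=fence(s,im,180)
a=np.radians(16)
for it in range(5):
    X=np.array([np.cos(a),np.sin(a)]); Y=np.array([-X[1],X[0]])
    x=P@X; y=P@Y
    xf=np.percentile(x,99); 
    sel=(x>xf-13)&(y>y.min()+25)     # fence part
    k=np.polyfit(y[sel],x[sel],1); a=a-np.arctan(k[0])
print("yaw",np.degrees(a)); X=np.array([np.cos(a),np.sin(a)]); Y=np.array([-X[1],X[0]])
x=P@X;y=P@Y
sel=y>y.min()+25; print("fence x mid",np.median(x[sel]),x[sel].min(),x[sel].max(),"y",y.min(),y.max(),"n",sel.sum())
es=(x<np.median(x[sel])-15); print("endstop y",np.percentile(y[es],[1,50,99]),"x min",x[es].min())
pv=np.array([540.7,-186.2]); print("pivot",pv@X,pv@Y)
print("expected fence mid x",pv@X+50,"y range fence",pv@Y-110,pv@Y+115,"endstop mid y", pv@Y-110)
# refine pivot from hub? post
E
```

```text
yaw 15.246600103308031
fence x mid 522.9789482797687 517.5313264975649 528.4408035582616 y -436.11976570441004 -205.92183823679727 n 405
endstop y [-435.94600134 -430.66637686 -425.13407466] x min 463.48368494884454
pivot 472.70319226625276 -321.83632800119716
expected fence mid x 522.7031922662527 y range fence -431.83632800119716 -206.83632800119716 endstop mid y -431.83632800119716
```

```bash
cat >> h.py <<'E'
OFF=np.array([-.8,-1.2])
def plan(tx,ty,tyaw):
    from scipy.spatial.transform import Rotation as R
    st=r.get_state(); M=R.from_quat(st["eef_rot"]).as_matrix(); yaw=np.degrees(np.arctan2(M[1,1],M[0,1])); p=st["tool_pos"]*1000
    dy=(tyaw-yaw+90)%180-90
    print("move units",((tx-p[0])/40).round(3),((ty-p[1])/40).round(3),"z now",p[2].round(1),"turn",np.radians(dy).round(3),"(alt",np.radians(dy-np.sign(dy)*180).round(3),")  q7",st["q"][6].round(2))
def slot(i,dx=-2,dy=3,yaw=15.25):
    a=np.radians(yaw);X=np.array([np.cos(a),np.sin(a)]);Y=np.array([-X[1],X[0]])
    return np.array([540.7,-186.2])+X*(45-33+dx)+Y*(-105+20+40*i+dy)
E
python3 - <<'E'
from h import *
s,im=snap("top","6")
for b in blobs(s,im,.026):
    print(b[0],(np.array(b[1:3])+OFF).round(1),np.round(b[3:],1))
print("sd tip",ray(s,[[302,172]],.01)*1000,"bottle",ray(s,[[231,155]],.04)*1000)
plan(605,92.3,-47)
print([slot(i).round(1) for i in range(5)])
E
```

```text
[165. 287.] [424.8 348.3] [67.4 43.7  3.4]
[433. 276.] [ 445.6 -252.9] [100.4  84.6 -48.7]
[223. 276.] [445.4 216.8] [ 68.5  41.8 -52.5]
[211. 218.] [573.9 243. ] [67.3 41.7 44.3]
[157. 215.] [586.3 367.3] [ 70.6  42.5 -75. ]
[277. 205.] [605.2  92.4] [ 67.2  42.5 -46.4]
sd tip [[684.43227431  34.3104415   10.        ]] bottle [[720.85489667 198.98045892  40.        ]]
move units 3.821 1.844 z now 185.7 turn 0.285 (alt -2.856 )  q7 -1.38
[array([ 571.9, -262.7]), array([ 561.4, -224.1]), array([ 550.9, -185.5]), array([ 540.4, -146.9]), array([ 529.8, -108.3])]
```

Request:
play_rows(
  newtons=30,
  targets=[
    [[0, 0, 0.1], [0.95, 0.46, 0], 0],
    [[0, 0, 0.1], [0.95, 0.46, 0], 0],
    [[0, 0, 0.085], [0.95, 0.46, 0], 0],
    [[0, 0, 0], [0.97, 0.46, 0], 0],
    [[0, 0, 0], [0, 0, -0.9], 0],
  ],
)

```text
clock: 6.35
tool_pos: [0.6163, 0.094, 0.1534]
eef_rot: [0.665, 0.257, -0.651, 0.259]
contact_force: [-0.3, 1.0, 0.5]
opening: 0.999
```

```bash
python3 -c "
from h import *
tool(); plan(605.2,92.4,-46.6)"
```

```text
t 6.35 pos [616.3  94.  153.4] jaw yaw -47.2 x [ 0.019  0.005 -1.   ] F [-0.3  1.   0.5] op 87.9 q [-0.14  0.82 -0.16  1.68  0.2   0.63 -1.23]
move units -0.278 -0.041 z now 153.4 turn 0.011 (alt -3.131 )  q7 -1.23
```

Request:
play_rows(
  targets=[
    [[0, 0, 0], [0, 0, 0], 0],
    [[0, 0, 0], [0, 0, 0], 0],
  ],
)

```text
clock: 6.55
tool_pos: [0.6048, 0.0897, 0.1488]
eef_rot: [-0.657, -0.258, 0.66, -0.259]
contact_force: [-0.4, 0.1, 0.3]
opening: 0.998
```

```bash
python3 -c "
from h import *
tool(); plan(605.2,92.4,-46.6)"
```

```text
t 6.55 pos [604.8  89.7 148.8] jaw yaw -47.2 x [-0.003 -0.003 -1.   ] F [-0.4  0.1  0.3] op 87.8 q [-0.14  0.82 -0.16  1.7   0.2   0.64 -1.22]
move units 0.011 0.067 z now 148.8 turn 0.01 (alt -3.131 )  q7 -1.22
```

Request:
play_rows(
  targets=[
    [[0, 0, 0.01], [0, 0.07, -1], 0],
    [[0, 0, 0], [0, 0, -1], 0],
    [[0, 0, 0], [0, 0, -0.67], 0],
    [[0, 0, 0], [0, 0, 0], 0],
    [[0, 0, 0], [0, 0, 0], 100],
  ],
)

```text
clock: 7.05
tool_pos: [0.6061, 0.0944, 0.044]
eef_rot: [0.657, 0.262, -0.656, 0.262]
contact_force: [0.1, 0.4, 0.3]
opening: 0.934
```

Request:
play_rows(
  targets=[
    [[0, 0, 0], [0, 0, 0], 120],
    [[0, 0, 0], [0, 0, 0], 120],
    [[0, 0, 0], [0, 0, 0], 120],
  ],
)

```text
clock: 7.35
tool_pos: [0.6072, 0.0952, 0.0448]
eef_rot: [0.658, 0.262, -0.655, 0.263]
contact_force: [-0.7, -1.2, 7.8]
opening: 0.736
```

```bash
python3 -c "
from h import *
tool(); s,im=snap('side','7')
cv2.imwrite('pics/c8.png',cv2.resize(im[130:280,180:380],None,fx=3.9,fy=3.9))"
```

```text
t 7.35 pos [607.2  95.2  44.8] jaw yaw -46.4 x [ 0.004  0.    -1.   ] F [-0.7 -1.2  7.8] op 64.8 q [-0.16  0.98 -0.12  1.73  0.23  0.44 -1.25]
```

View pics/c8.png

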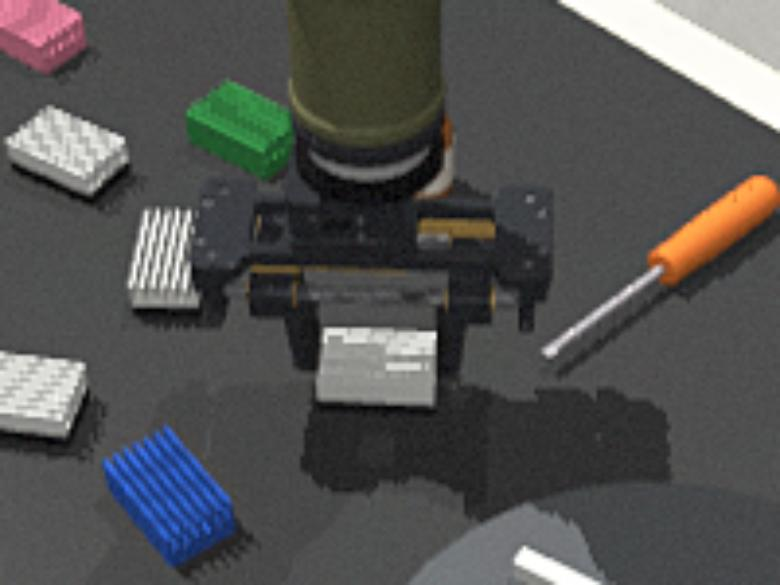

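Request:
play_rows(
  targets=[
    [[0, 0, 0], [0, 0, 1], 120],
    [[0, 0, 0], [0, 0, 1], 120],
    [[0, 0, 0], [0, 0, 0], 120],
  ],
)

```text
clock: 7.7
tool_pos: [0.609, 0.0962, 0.1282]
eef_rot: [0.66, 0.262, -0.653, 0.263]
contact_force: [1.1, -0.3, 0.0]
opening: 0.739
```

```bash
python3 -c "
from h import *
tool(); plan(*slot(0,-2,6.4),15.25); s,im=snap('side','8')
cv2.imwrite('pics/c8.png',cv2.resize(im[80:280,180:380],None,fx=3,fy=3))"
```

```text
t 7.7 pos [609.   96.2 128.2] jaw yaw -46.4 x [ 0.01   0.002 -1.   ] F [ 1.1 -0.3  0. ] op 65.0 q [-0.15  0.85 -0.15  1.71  0.21  0.59 -1.23]
move units -0.951 -8.891 z now 128.2 turn 1.077 (alt -2.065 )  q7 -1.23
```

View pics/c8.png

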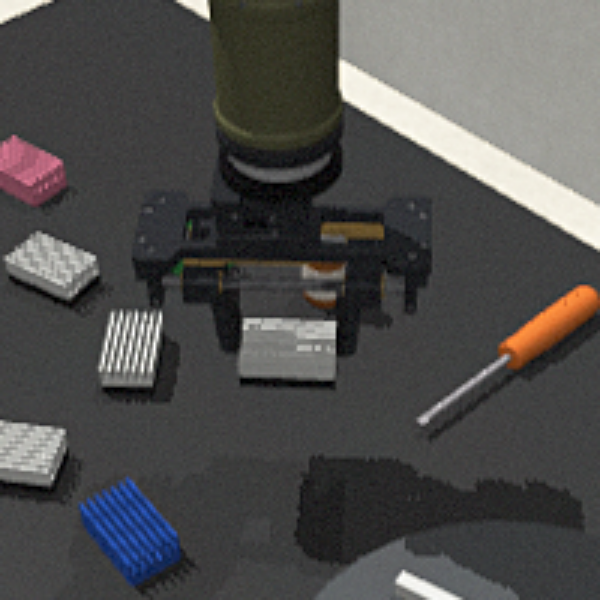

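Request:
play_rows(
  targets=[
    [[0, 0, 0.12], [-0.1, -0.95, 0], 120],
    [[0, 0, 0.12], [-0.1, -0.95, 0], 120],
    [[0, 0, 0.12], [-0.1, -0.95, 0], 120],
    [[0, 0, 0.12], [-0.1, -0.95, 0], 120],
    [[0, 0, 0.12], [-0.1, -0.95, 0], 120],
  ],
)

```text
clock: 8.25
tool_pos: [0.5841, -0.096, 0.1214]
eef_rot: [-0.548, -0.447, 0.549, -0.446]
contact_force: [0.5, -1.2, -1.2]
opening: 0.741
```

Request:
play_rows(
  targets=[
    [[0, 0, 0.12], [-0.1, -0.95, 0], 120],
    [[0, 0, 0.12], [-0.1, -0.95, 0], 120],
    [[0, 0, 0.12], [-0.1, -0.95, 0], 120],
    [[0, 0, 0.12], [-0.1, -0.95, 0], 120],
    [[0, 0, 0], [0, 0, 0], 120],
  ],
)

```text
clock: 8.75
tool_pos: [0.5658, -0.2554, 0.1204]
eef_rot: [0.428, 0.561, -0.433, 0.56]
contact_force: [0.2, 0.3, -1.3]
opening: 0.743
```

Request:
play_rows(
  targets=[
    [[0, 0, 0], [0, 0, 0], 120],
  ],
)

```text
clock: 8.85
tool_pos: [0.5681, -0.2475, 0.1212]
eef_rot: [0.429, 0.563, -0.429, 0.561]
contact_force: [0.4, 1.2, -0.7]
opening: 0.742
```

```bash
python3 -c "
from h import *
tool(); plan(*slot(0,-2,6.4),15.25)
s,im=snap('top','9')
cv2.imwrite('pics/c9.png',cv2.resize(im[150:310,320:500],None,fx=4,fy=3.7))"
```

```text
t 8.85 pos [ 568.1 -247.5  121.2] jaw yaw 15.2 x [-0.002  0.001 -1.   ] F [ 0.4  1.2 -0.7] op 65.3 q [ 0.62  0.91 -0.52  1.68  0.63  0.73  0.05]
move units 0.073 -0.297 z now 121.2 turn 0.0 (alt -3.141 )  q7 0.05
```

View pics/c9.png

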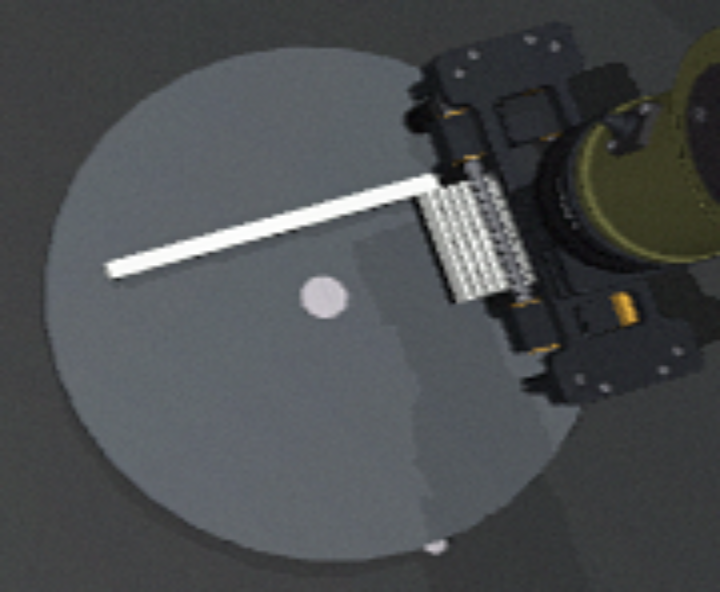

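Request:
play_rows(
  targets=[
    [[0, 0, 0], [0.07, -0.3, -0.5], 120],
    [[0, 0, 0], [0, 0, -0.5], 120],
    [[0, 0, 0], [0, 0, -0.2], 120],
    [[0, 0, 0], [0, 0, -0.12], 120],
    [[0, 0, 0], [0, 0, 0], 120],
  ],
)

```text
clock: 9.4
tool_pos: [0.5727, -0.2569, 0.0699]
eef_rot: [0.428, 0.563, -0.427, 0.563]
contact_force: [0.0, 0.6, -1.2]
opening: 0.743
```

```bash
cat >> h.py <<'E'
def rel():
    a=np.radians(15.25);X=np.array([np.cos(a),np.sin(a)]);Y=np.array([-X[1],X[0]])
    st=r.get_state();d=st["tool_pos"][:2]*1000-np.array([540.7,-186.2]);F=st["contact_force"][:2]
    print("TCP in corner frame",(d@X-45).round(1),(d@Y+105).round(1),"z",(st["tool_pos"][2]*1000).round(1),"F X,Y,z",(F@X).round(1),(F@Y).round(1),st["contact_force"][2].round(1),"op",(st["opening"]*88).round(1),"t",round(st["clock"],2))
E
python3 -c "
from h import *
tool();rel()"
```

```text
t 9.4 pos [ 572.7 -256.9   69.9] jaw yaw 15.6 x [ 0.     0.001 -1.   ] F [ 0.   0.6 -1.2] op 65.4 q [ 0.61  0.99 -0.48  1.67  0.68  0.65  0.03]Traceback (most recent call last):
  File "<string>", line 3, in <module>
    tool();rel()
           ~~~^^
  File "h.py", line 47, in rel
    print("TCP in corner frame",(d@X-45).round(1),(d@Y+105).round(1),"z",(st["tool_pos"][2]*1000).round(1),"F X,Y,z",(F@X).round(1),(F@Y).round(1),st["contact_force"][2].round(1),"op",(st["opening"]*88).round(1),"t",round(st["clock"],2))
                                                                                                                                                                                        ^^^^^^^^^^^^^^^^^^^^^^^^
AttributeError: 'float' object has no attribute 'round'
```

Near the disc; lower the last bit, press +X, then −Y.

Request:
play_rows(
  targets=[
    [[0, 0, 0], [0, 0, -0.06], 120],
    [[0, 0, 0], [0.06, 0.016, 0], 120],
    [[0, 0, 0], [0.06, 0.016, 0], 120],
    [[0, 0, 0], [0, 0, 0], 120],
  ],
)

```text
clock: 9.8
tool_pos: [0.5747, -0.2571, 0.0689]
eef_rot: [0.426, 0.564, -0.429, 0.562]
contact_force: [-8.0, 1.5, 11.4]
opening: 0.743
```

```bash
sed -i 's/(st\["opening"\]\*88).round(1)/round(st["opening"]*88,1)/' h.py
python3 -c "
from h import *
rel()"
```

```text
TCP in corner frame -30.8 27.6 z 68.9 F X,Y,z -7.3 3.6 11.4 op 65.4 t 9.8
```

Request:
play_rows(
  targets=[
    [[0, 0, 0], [0.02, -0.07, 0], 120],
    [[0, 0, 0], [0.02, -0.07, 0], 120],
    [[0, 0, 0], [0, 0, 0], 120],
  ],
)

```text
clock: 10.1
tool_pos: [0.575, -0.2578, 0.0689]
eef_rot: [0.427, 0.567, -0.427, 0.56]
contact_force: [-13.9, 9.1, 16.8]
opening: 0.743
```

```bash
python3 -c "
from h import *
rel()"
```

```text
TCP in corner frame -30.8 26.9 z 68.9 F X,Y,z -11.0 12.5 16.8 op 65.4 t 10.1
```

Request:
play_rows(
  targets=[
    [[0, 0, 0], [-0.05, -0.02, 0.03], 120],
    [[0, 0, 0], [0, 0, 0], 60],
    [[0, 0, 0], [0, 0, 0], 20],
    [[0, 0, 0], [0, 0, 0.5], 20],
    [[0, 0, 0], [0, 0, 1], 20],
  ],
)

```text
clock: 10.6
tool_pos: [0.5752, -0.2637, 0.1266]
eef_rot: [0.428, 0.564, -0.429, 0.561]
contact_force: [0.4, -1.1, 0.3]
opening: 0.919
```

Request:
play_rows(
  targets=[
    [[0, 0, -0.1], [-0.8, 1, 0.2], 0],
    [[0, 0, -0.1], [-0.8, 1, 0], 0],
    [[0, 0, -0.1], [-0.8, 1, 0], 0],
    [[0, 0, -0.1], [0, 1, 0], 0],
    [[0, 0, -0.1], [0, 1, 0], 0],
  ],
)

```text
clock: 11.1
tool_pos: [0.4833, -0.0661, 0.1368]
eef_rot: [0.556, 0.437, -0.555, 0.438]
contact_force: [1.7, 0.7, -0.7]
opening: 1.0
```

Request:
play_rows(
  targets=[
    [[0, 0, -0.1], [0, 1, 0], 0],
    [[0, 0, -0.1], [0, 1, 0], 0],
    [[0, 0, -0.1], [-0.3, 1, 0], 0],
    [[0, 0, -0.1], [-0.3, 1, 0], 0],
    [[0, 0, 0], [0, 0, 0], 0],
  ],
)

```text
clock: 11.6
tool_pos: [0.4587, 0.1012, 0.1366]
eef_rot: [0.63, 0.325, -0.627, 0.323]
contact_force: [-0.1, 1.1, 0.3]
opening: 0.998
```

```bash
python3 -c "
from h import *
tool()
s,im=snap('top','10')
cv2.imwrite('pics/c10.png',cv2.resize(im[150:310,320:500],None,fx=4,fy=3.7))
for b in blobs(s,im,.026): print(b[0],(np.array(b[1:3])+OFF).round(1),np.round(b[3:],1))
plan(445.4,216.8,-52.5)
"
```

```text
t 11.6 pos [458.7 101.2 136.6] jaw yaw -35.5 x [ 0.002  0.005 -1.   ] F [-0.1  1.1  0.3] op 87.8 q [-0.23  0.72 -0.13  2.14  0.29  0.29 -1.23]
[165. 287.] [424.8 348.3] [67.4 43.7  3.4]
[223. 276.] [445.  217.3] [ 67.4  41.8 -52.5]
[211. 218.] [573.9 243. ] [67.3 41.7 44.3]
[157. 215.] [586.2 367.3] [ 70.4  42.5 -74.9]
move units -0.351 2.989 z now 136.5 turn -0.294 (alt 2.847 )  q7 -1.22
```

View pics/c10.png

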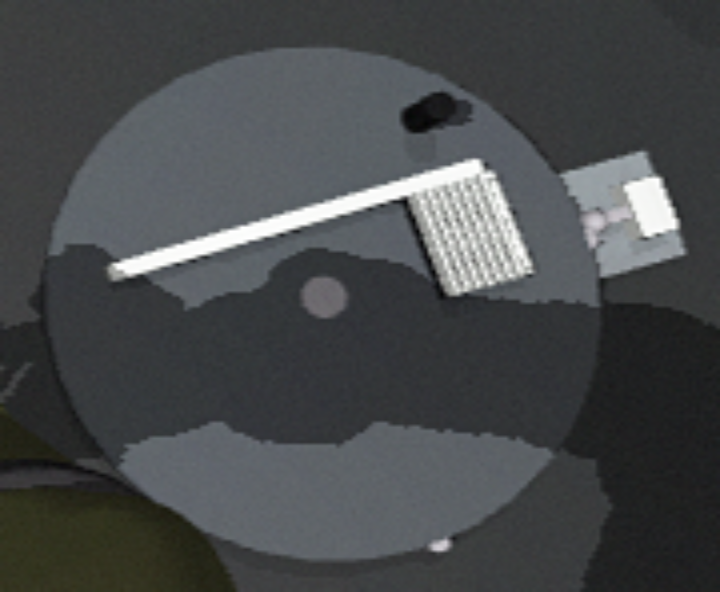

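```bash
cat >> tab.py <<'E'
def fyaw(s,im,thr=180):
    P=fence(s,im,thr); a=np.radians(15.25)
    pv=np.array([540.7,-186.2])
    for it in range(5):
        X=np.array([np.cos(a),np.sin(a)]); Y=np.array([-X[1],X[0]])
        x=(P-pv)@X-45; y=(P-pv)@Y+105
        sel=(x>-1)&(x<12)&(y>70)
        k=np.polyfit(y[sel],x[sel],1); a=a-np.arctan(k[0])
    print("fence yaw",np.degrees(a).round(2),"mid x",np.median(x[sel]).round(1)); return np.degrees(a)
E
python3 - <<'E'
from tab import *
for t in(5,10):
    s=r.snapshot("top"); im=cv2.imread(f"pics/top{t}.png"); fyaw(s,im)
E
```

```text
fence yaw 15.28 mid x 5.3
fence yaw 15.94 mid x 5.3
```

Request:
play_rows(
  targets=[
    [[0, 0, -0.1], [-0.12, 1, 0], 0],
    [[0, 0, -0.1], [-0.12, 1, 0], 0],
    [[0, 0, -0.09], [-0.12, 0.98, 0], 0],
    [[0, 0, 0], [0, 0, 0], 0],
    [[0, 0, 0], [0, 0, 0], 0],
  ],
)

```text
clock: 12.25
tool_pos: [0.4458, 0.2112, 0.1362]
eef_rot: [0.67, 0.226, -0.67, 0.226]
contact_force: [0.4, -1.5, -0.0]
opening: 0.998
```

```bash
python3 -c "
from h import *
tool();plan(445.2,217,-52.5)"
```

```text
t 12.25 pos [445.8 211.2 136.2] jaw yaw -52.7 x [ 0.001 -0.001 -1.   ] F [ 0.4 -1.5 -0. ] op 87.8 q [-0.51  0.74 -0.04  2.07  0.09  0.33 -1.54]
move units -0.014 0.144 z now 136.2 turn 0.004 (alt -3.138 )  q7 -1.54
```

Request:
play_rows(
  targets=[
    [[0, 0, 0], [0, 0.07, -1], 0],
    [[0, 0, 0], [0, 0, -1], 0],
    [[0, 0, 0], [0, 0, -0.34], 0],
    [[0, 0, 0], [0, 0, 0], 0],
    [[0, 0, 0], [0, 0, 0], 100],
  ],
)

```text
clock: 12.75
tool_pos: [0.4457, 0.2137, 0.0435]
eef_rot: [0.67, 0.225, -0.67, 0.226]
contact_force: [0.1, 1.3, -0.1]
opening: 0.934
```

Request:
play_rows(
  targets=[
    [[0, 0, 0], [0, 0, 0], 120],
    [[0, 0, 0], [0, 0, 0], 120],
    [[0, 0, 0], [0, 0, 0], 120],
  ],
)

```text
clock: 13.05
tool_pos: [0.4457, 0.2153, 0.044]
eef_rot: [0.671, 0.226, -0.669, 0.226]
contact_force: [0.1, -0.1, 7.7]
opening: 0.744
```

```bash
cat >> h.py <<'E'
def across(mx,my):
    from scipy.spatial.transform import Rotation as R
    st=r.get_state(); M=R.from_quat(st["eef_rot"]).as_matrix(); yaw=np.arctan2(M[1,1],M[0,1])
    d=np.array([mx,my])-st["tool_pos"][:2]*1000; n=np.array([-np.sin(yaw),np.cos(yaw)])
    print("module minus TCP: along jaw",(d@[np.cos(yaw),np.sin(yaw)]).round(1),"along jaw+90",(d@n).round(1))
E
python3 -c "
from h import *
tool();across(445.2,217)"
```

```text
t 13.05 pos [445.7 215.3  44. ] jaw yaw -52.7 x [ 0.002  0.001 -1.   ] F [ 0.1 -0.1  7.7] op 65.4 q [-0.53  0.92 -0.02  2.09  0.1   0.12 -1.56]
module minus TCP: along jaw -1.6 along jaw+90 0.7
```

Request:
play_rows(
  targets=[
    [[0, 0, 0], [0, 0, 1], 120],
    [[0, 0, 0], [0, 0, 1], 120],
    [[0, 0, 0], [0, 0, 0], 120],
  ],
)

```text
clock: 13.35
tool_pos: [0.4472, 0.216, 0.1269]
eef_rot: [0.673, 0.226, -0.667, 0.225]
contact_force: [1.4, 0.3, -0.9]
opening: 0.743
```

```bash
python3 -c "
from h import *
tool();plan(*slot(1,-1.5,4),15.6)"
```

```text
t 13.35 pos [447.2 216.  126.9] jaw yaw -52.7 x [ 0.007  0.004 -1.   ] F [ 1.4  0.3 -0.9] op 65.4 q [-0.52  0.76 -0.04  2.07  0.09  0.3  -1.55]
move units 2.861 -10.975 z now 126.9 turn 1.193 (alt -1.949 )  q7 -1.55
```

Request:
play_rows(
  targets=[
    [[0, 0, 0.108], [0.26, -0.98, 0], 120],
    [[0, 0, 0.108], [0.26, -0.98, 0], 120],
    [[0, 0, 0.108], [0.26, -0.98, 0], 120],
    [[0, 0, 0.108], [0.26, -0.98, 0], 120],
    [[0, 0, 0.108], [0.26, -0.98, 0], 120],
  ],
)

```text
clock: 13.85
tool_pos: [0.4969, 0.0174, 0.1224]
eef_rot: [-0.584, -0.398, 0.585, -0.398]
contact_force: [1.1, 1.0, -0.8]
opening: 0.742
```

Request:
play_rows(
  targets=[
    [[0, 0, 0.108], [0.26, -0.98, 0], 120],
    [[0, 0, 0.108], [0.26, -0.98, 0], 120],
    [[0, 0, 0.108], [0.26, -0.98, 0], 120],
    [[0, 0, 0.108], [0.26, -0.98, 0], 120],
    [[0, 0, 0.108], [0.26, -0.98, 0], 120],
  ],
)

```text
clock: 14.35
tool_pos: [0.5487, -0.1788, 0.1223]
eef_rot: [0.457, 0.54, -0.457, 0.539]
contact_force: [1.0, 0.7, -1.1]
opening: 0.744
```

Request:
play_rows(
  targets=[
    [[0, 0, 0.108], [0.26, -0.98, 0], 120],
    [[0, 0, 0], [0, 0, 0], 120],
    [[0, 0, 0], [0, 0, 0], 120],
    [[0, 0, 0], [0, 0, 0], 120],
  ],
)

```text
clock: 14.75
tool_pos: [0.5589, -0.2145, 0.1223]
eef_rot: [0.429, 0.563, -0.428, 0.562]
contact_force: [0.1, 0.1, -0.5]
opening: 0.743
```

```bash
python3 -c "
from h import *
tool();rel();plan(*slot(1,-1.5,4),15.6)"
```

```text
t 14.75 pos [ 558.9 -214.5  122.3] jaw yaw 15.4 x [-0.001  0.002 -1.   ] F [ 0.1  0.1 -0.5] op 65.3 q [ 0.59  0.9  -0.54  1.74  0.67  0.69 -0.05]
TCP in corner frame -34.8 72.9 z 122.3 F X,Y,z 0.1 0.0 -0.5 op 65.3 t 14.75
move units 0.067 -0.212 z now 122.3 turn 0.003 (alt -3.139 )  q7 -0.05
```

Request:
play_rows(
  targets=[
    [[0, 0, 0], [0.07, -0.2, -0.5], 120],
    [[0, 0, 0], [0, 0, -0.5], 120],
    [[0, 0, 0], [0, 0, -0.2], 120],
    [[0, 0, 0], [0, 0, -0.12], 120],
    [[0, 0, 0], [0, 0, -0.06], 120],
  ],
)

```text
clock: 15.25
tool_pos: [0.5622, -0.2228, 0.068]
eef_rot: [0.428, 0.563, -0.428, 0.562]
contact_force: [-5.3, 1.3, 17.2]
opening: 0.741
```

Request:
play_rows(
  targets=[
    [[0, 0, 0], [0, 0, 0], 120],
    [[0, 0, 0], [0.05, 0.014, 0], 120],
    [[0, 0, 0], [0, 0, 0], 120],
  ],
)

```text
clock: 15.55
tool_pos: [0.5648, -0.2235, 0.0681]
eef_rot: [0.429, 0.562, -0.428, 0.563]
contact_force: [-0.1, -0.0, 1.7]
opening: 0.743
```

```bash
python3 -c "
from h import *
rel()"
```

```text
TCP in corner frame -31.6 62.6 z 68.1 F X,Y,z -0.1 0.0 1.7 op 65.3 t 15.55
```

Request:
play_rows(
  targets=[
    [[0, 0, 0], [0.04, 0.01, 0], 120],
    [[0, 0, 0], [0, 0, 0], 120],
    [[0, 0, 0], [0.02, -0.07, 0], 120],
    [[0, 0, 0], [0, 0, 0], 120],
  ],
)

```text
clock: 15.95
tool_pos: [0.5651, -0.2242, 0.0681]
eef_rot: [0.428, 0.564, -0.428, 0.561]
contact_force: [-5.9, 3.3, 8.1]
opening: 0.745
```

```bash
python3 -c "
from h import *
rel()"
```

```text
TCP in corner frame -31.4 61.9 z 68.1 F X,Y,z -4.8 4.8 8.1 op 65.5 t 15.95
```

Request:
play_rows(
  targets=[
    [[0, 0, 0], [0.005, -0.075, 0.03], 120],
    [[0, 0, 0], [0, 0, 0], 120],
  ],
)

```text
clock: 16.15
tool_pos: [0.5663, -0.2286, 0.0687]
eef_rot: [0.429, 0.563, -0.429, 0.562]
contact_force: [-2.0, 2.2, 2.6]
opening: 0.743
```

```bash
python3 -c "
from h import *
rel()
s,im=snap('top','11')
cv2.imwrite('pics/c11.png',cv2.resize(im[150:310,320:500],None,fx=4,fy=3.7))"
```

```text
TCP in corner frame -31.5 57.4 z 68.7 F X,Y,z -1.3 2.6 2.6 op 65.4 t 16.15
```

View pics/c11.png

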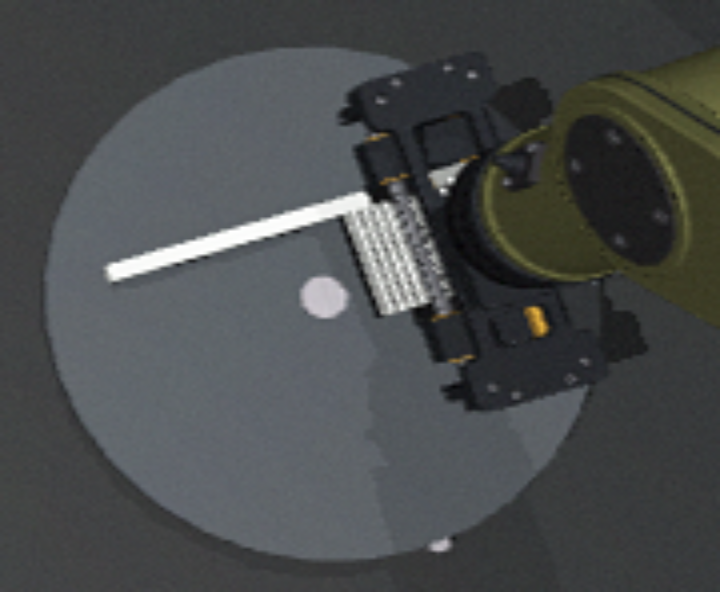

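Request:
play_rows(
  targets=[
    [[0, 0, 0], [0.015, -0.06, 0], 120],
    [[0, 0, 0], [0, 0, 0], 120],
  ],
)

```text
clock: 16.4
tool_pos: [0.5664, -0.2287, 0.0686]
eef_rot: [0.429, 0.564, -0.428, 0.561]
contact_force: [-5.8, 6.9, 4.7]
opening: 0.741
```

```bash
python3 -c "
from h import *
rel()"
```

```text
TCP in corner frame -31.4 57.2 z 68.6 F X,Y,z -3.8 8.2 4.7 op 65.2 t 16.4
```

Request:
play_rows(
  targets=[
    [[0, 0, 0], [-0.03, 0.03, 0], 120],
    [[0, 0, 0], [0, 0, 0], 60],
    [[0, 0, 0], [0, 0, 0], 20],
    [[0, 0, 0], [0, 0, 0.5], 20],
    [[0, 0, 0], [0, 0, 1], 20],
  ],
)

```text
clock: 16.9
tool_pos: [0.5646, -0.2312, 0.1268]
eef_rot: [0.428, 0.563, -0.43, 0.561]
contact_force: [1.1, -0.5, -0.4]
opening: 0.922
```

Request:
play_rows(
  targets=[
    [[0, 0, 0.05], [0, 1, 0.3], 0],
    [[0, 0, 0.05], [0, 1, 0], 0],
    [[0, 0, 0.05], [0, 1, 0], 0],
    [[0, 0, 0.05], [0, 1, 0], 0],
    [[0, 0, 0.05], [0, 1, 0], 0],
  ],
)

```text
clock: 17.4
tool_pos: [0.5671, -0.0298, 0.141]
eef_rot: [0.355, 0.611, -0.355, 0.612]
contact_force: [0.2, 0.2, 0.1]
opening: 0.998
```

Request:
play_rows(
  targets=[
    [[0, 0, 0.05], [0, 1, 0], 0],
    [[0, 0, 0.05], [0, 1, 0], 0],
    [[0, 0, 0.05], [0, 1, 0], 0],
    [[0, 0, 0.05], [0, 1, 0], 0],
    [[0, 0, 0.05], [0, 1, 0], 0],
  ],
)

```text
clock: 17.9
tool_pos: [0.5673, 0.1707, 0.1409]
eef_rot: [0.276, 0.65, -0.276, 0.652]
contact_force: [1.0, -0.2, -0.2]
opening: 0.995
```

```bash
python3 -c "
from tab import *
tool()
s,im=snap('top','12')
cv2.imwrite('pics/c12.png',cv2.resize(im[150:310,320:500],None,fx=4,fy=3.7))
fyaw(s,im)
for b in blobs(s,im,.026): print(b[0],(np.array(b[1:3])+OFF).round(1),np.round(b[3:],1))
plan(573.9,243,44.3)
"
```

```text
t 17.9 pos [567.3 170.7 140.9] jaw yaw 44.0 x [ 0.002 -0.    -1.   ] F [ 1.  -0.2 -0.2] op 87.6 q [-0.03  0.88 -0.62  1.76  0.72  0.75 -0.26]Traceback (most recent call last):
  File "<string>", line 6, in <module>
    fyaw(s,im)
    ~~~~^^^^^^
  File "tab.py", line 16, in fyaw
    k=np.polyfit(y[sel],x[sel],1); a=a-np.arctan(k[0])
    raise TypeError("expected non-empty vector for x")
TypeError: expected non-empty vector for x
```

View pics/c12.png

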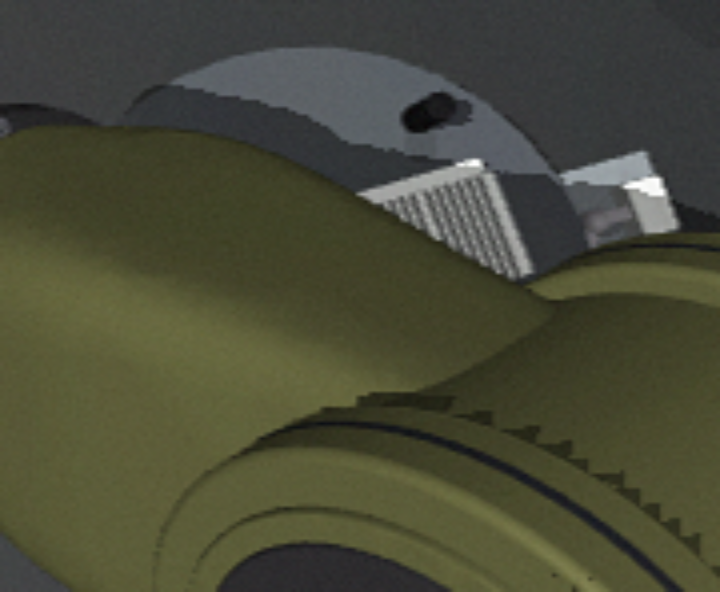

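```bash
python3 -c "
from h import *
s,im=snap('side','12')
for b in blobs(s,im,.026): print(b[0],(np.array(b[1:3])).round(1),np.round(b[3:],1))
plan(573.9,243,44.3)
"
```

```text
[459. 375.] [ 591.2 -366.5] [ 58.5  52.7 -76.5]
[553. 305.] [ 829.6 -407.3] [104.8  36.8  24.1]
[144. 203.] [424.8 347.4] [73.1 55.8  3.6]
[221. 198.] [569.3 241. ] [76.7 42.1 46.6]
[195. 168.] [585.3 365.7] [ 81.1  53.7 -77.6]
move units 0.188 1.627 z now 141.8 turn -0.003 (alt 3.138 )  q7 -0.26
```

View pics/side12.png

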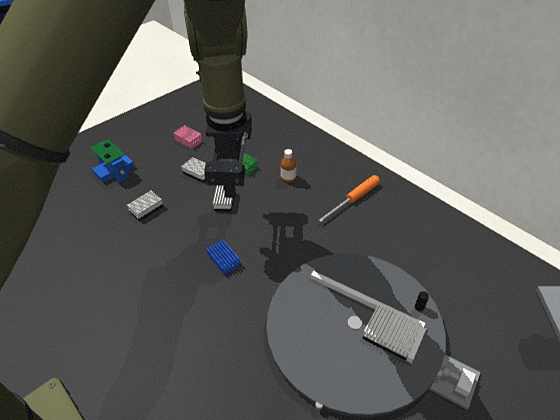

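Request:
play_rows(
  targets=[
    [[0, 0, 0], [0.09, 0.82, 0], 0],
    [[0, 0, 0], [0.09, 0.82, 0], 0],
    [[0, 0, 0], [0, 0, 0], 0],
    [[0, 0, 0], [0, 0, 0], 0],
  ],
)

```text
clock: 18.4
tool_pos: [0.574, 0.2349, 0.1406]
eef_rot: [0.276, 0.65, -0.276, 0.651]
contact_force: [0.0, -1.0, -0.3]
opening: 0.999
```

```bash
python3 -c "
from h import *
tool()
s,im=snap('top','13')
for b in blobs(s,im,.026): print(b[0],(np.array(b[1:3])+OFF).round(1),np.round(b[3:],1))
plan(573.9,243,44.3)
"
```

```text
t 18.4 pos [574.  234.9 140.6] jaw yaw 44.0 x [ 0.001 -0.001 -1.   ] F [ 0.  -1.  -0.3] op 87.9 q [-0.13  0.91 -0.62  1.67  0.69  0.8  -0.3 ]
[165. 287.] [424.8 348.3] [67.4 43.7  3.4]
[152. 219.] [583.9 376.1] [ 52.3  42.4 -75. ]
move units -0.004 0.237 z now 140.4 turn 0.007 (alt -3.135 )  q7 -0.3
```

Request:
play_rows(
  targets=[
    [[0, 0, 0], [0, 0.18, -1], 0],
    [[0, 0, 0], [0, 0, -1], 0],
    [[0, 0, 0], [0, 0, -0.43], 0],
    [[0, 0, 0], [0, 0, 0], 0],
    [[0, 0, 0], [0, 0, 0], 100],
  ],
)

```text
clock: 18.95
tool_pos: [0.5741, 0.242, 0.0443]
eef_rot: [0.277, 0.65, -0.276, 0.651]
contact_force: [-0.2, 0.3, 1.2]
opening: 0.929
```

Request:
play_rows(
  targets=[
    [[0, 0, 0], [0, 0, 0], 120],
    [[0, 0, 0], [0, 0, 0], 120],
    [[0, 0, 0], [0, 0, 0], 120],
  ],
)

```text
clock: 19.25
tool_pos: [0.5748, 0.2433, 0.0453]
eef_rot: [0.278, 0.65, -0.275, 0.652]
contact_force: [1.8, -0.0, 5.4]
opening: 0.741
```

```bash
python3 -c "
from h import *
tool();across(573.9,243)"
```

```text
t 19.25 pos [574.8 243.3  45.3] jaw yaw 44.0 x [ 0.003  0.002 -1.   ] F [ 1.8 -0.   5.4] op 65.2 q [-0.19  1.04 -0.53  1.68  0.8   0.64 -0.4 ]
module minus TCP: along jaw -0.8 along jaw+90 0.4
```

Request:
play_rows(
  targets=[
    [[0, 0, 0], [0, 0, 1], 120],
    [[0, 0, 0], [0, 0, 1], 120],
    [[0, 0, 0], [0, 0, 0], 120],
  ],
)

```text
clock: 19.55
tool_pos: [0.5758, 0.2447, 0.1288]
eef_rot: [0.279, 0.649, -0.274, 0.653]
contact_force: [0.9, 0.3, -1.1]
opening: 0.738
```

```bash
python3 -c "
from h import *
tool();plan(*slot(2,-1.5,4),15.6)"
```

```text
t 19.55 pos [575.8 244.7 128.8] jaw yaw 44.0 x [ 0.008  0.005 -1.   ] F [ 0.9  0.3 -1.1] op 64.9 q [-0.15  0.92 -0.61  1.66  0.71  0.78 -0.33]
move units -0.617 -10.728 z now 128.8 turn -0.495 (alt 2.646 )  q7 -0.33
```

Request:
play_rows(
  targets=[
    [[0, 0, -0.045], [-0.056, -0.98, 0], 120],
    [[0, 0, -0.045], [-0.056, -0.98, 0], 120],
    [[0, 0, -0.045], [-0.056, -0.98, 0], 120],
    [[0, 0, -0.045], [-0.056, -0.98, 0], 120],
    [[0, 0, -0.045], [-0.056, -0.98, 0], 120],
  ],
)

```text
clock: 20.05
tool_pos: [0.5613, 0.0446, 0.1229]
eef_rot: [0.348, 0.616, -0.348, 0.615]
contact_force: [0.7, 0.3, -0.8]
opening: 0.742
```

Request:
play_rows(
  targets=[
    [[0, 0, -0.045], [-0.056, -0.98, 0], 120],
    [[0, 0, -0.045], [-0.056, -0.98, 0], 120],
    [[0, 0, -0.045], [-0.056, -0.98, 0], 120],
    [[0, 0, -0.045], [-0.056, -0.98, 0], 120],
    [[0, 0, -0.045], [-0.056, -0.98, 0], 120],
  ],
)

```text
clock: 20.55
tool_pos: [0.55, -0.1512, 0.1229]
eef_rot: [0.415, 0.573, -0.415, 0.572]
contact_force: [0.5, 1.0, -1.9]
opening: 0.736
```

Request:
play_rows(
  targets=[
    [[0, 0, -0.045], [-0.056, -0.9, 0], 120],
    [[0, 0, 0], [0, 0, 0], 120],
    [[0, 0, 0], [0, 0, 0], 120],
    [[0, 0, 0], [0, 0, 0], 120],
  ],
)

```text
clock: 20.95
tool_pos: [0.5487, -0.1837, 0.1233]
eef_rot: [0.427, 0.564, -0.426, 0.563]
contact_force: [-0.5, 0.1, -1.5]
opening: 0.74
```

```bash
python3 -c "
from h import *
tool();rel();plan(*slot(2,-1.5,3),15.6)"
```

```text
t 20.95 pos [ 548.7 -183.7  123.3] jaw yaw 15.8 x [-0.     0.002 -1.   ] F [-0.5  0.1 -1.5] op 65.1 q [ 0.55  0.87 -0.53  1.81  0.69  0.65 -0.12]
TCP in corner frame -36.6 105.3 z 123.3 F X,Y,z -0.5 0.2 -1.5 op 65.1 t 20.95
move units 0.067 -0.041 z now 123.3 turn -0.003 (alt 3.139 )  q7 -0.12
```

Request:
play_rows(
  targets=[
    [[0, 0, 0], [0.06, -0.04, -0.5], 120],
    [[0, 0, 0], [0, 0, -0.5], 120],
    [[0, 0, 0], [0, 0, -0.2], 120],
    [[0, 0, 0], [0, 0, -0.1], 120],
    [[0, 0, 0], [0, 0, -0.04], 120],
  ],
)

```text
clock: 21.45
tool_pos: [0.5514, -0.1861, 0.0699]
eef_rot: [0.427, 0.564, -0.427, 0.564]
contact_force: [-0.2, -0.1, -1.6]
opening: 0.743
```

Request:
play_rows(
  targets=[
    [[0, 0, 0], [0, 0, 0], 120],
    [[0, 0, 0], [0.06, 0.015, 0], 120],
    [[0, 0, 0], [0, 0, 0], 120],
  ],
)

```text
clock: 21.75
tool_pos: [0.5541, -0.1865, 0.0705]
eef_rot: [0.428, 0.563, -0.427, 0.564]
contact_force: [-0.2, -0.3, -2.3]
opening: 0.742
```

```bash
python3 -c "
from h import *
rel()"
```

```text
TCP in corner frame -32.1 101.2 z 70.5 F X,Y,z -0.3 -0.2 -2.3 op 65.3 t 21.75
```

Still hovering about 1 mm; push −Y, +X, then seat.

Request:
play_rows(
  targets=[
    [[0, 0, 0], [0.025, -0.08, 0], 120],
    [[0, 0, 0], [0.02, -0.07, 0], 120],
    [[0, 0, 0], [0.03, 0.008, 0], 120],
    [[0, 0, 0], [0, 0, -0.04], 120],
    [[0, 0, 0], [0, 0, 0], 120],
  ],
)

```text
clock: 22.25
tool_pos: [0.5549, -0.1883, 0.0693]
eef_rot: [0.427, 0.566, -0.426, 0.562]
contact_force: [-7.9, 8.4, 11.2]
opening: 0.743
```

```bash
python3 -c "
from h import *
rel()"
```

```text
TCP in corner frame -31.9 99.3 z 69.3 F X,Y,z -5.4 10.2 11.2 op 65.4 t 22.25
```

Request:
play_rows(
  targets=[
    [[0, 0, 0], [-0.02, 0, 0.04], 120],
    [[0, 0, 0], [0.01, -0.04, 0], 120],
    [[0, 0, 0], [0, 0, 0], 120],
  ],
)

```text
clock: 22.55
tool_pos: [0.5546, -0.1885, 0.0696]
eef_rot: [0.428, 0.567, -0.425, 0.562]
contact_force: [-3.5, 9.0, -1.3]
opening: 0.743
```

```bash
python3 -c "
from h import *
rel()"
```

```text
TCP in corner frame -32.2 99.1 z 69.6 F X,Y,z -1.0 9.6 -1.3 op 65.4 t 22.55
```

Request:
play_rows(
  targets=[
    [[0, 0, 0], [0.03, 0.02, -0.06], 120],
    [[0, 0, 0], [0, 0, 0], 120],
    [[0, 0, 0], [-0.01, 0.05, 0], 60],
    [[0, 0, 0], [0, 0, 0], 20],
    [[0, 0, 0], [0, 0, 0.5], 20],
  ],
)

```text
clock: 23.05
tool_pos: [0.556, -0.1915, 0.086]
eef_rot: [0.427, 0.564, -0.428, 0.563]
contact_force: [-0.8, -0.9, 0.4]
opening: 0.913
```

Request:
play_rows(
  targets=[
    [[0, 0, 0], [0, 0, 1], 20],
    [[0, 0, -0.02], [-0.25, 1, 0.3], 0],
    [[0, 0, -0.02], [-0.25, 1, 0], 0],
    [[0, 0, -0.02], [-0.25, 1, 0], 0],
    [[0, 0, -0.02], [-0.25, 1, 0], 0],
  ],
)

```text
clock: 23.55
tool_pos: [0.5176, -0.0302, 0.1399]
eef_rot: [0.451, 0.545, -0.449, 0.546]
contact_force: [-0.5, 0.8, 0.6]
opening: 0.997
```

Request:
play_rows(
  targets=[
    [[0, 0, -0.02], [-0.25, 1, 0], 0],
    [[0, 0, -0.02], [-0.25, 1, 0], 0],
    [[0, 0, -0.02], [-0.25, 1, 0], 0],
    [[0, 0, -0.02], [-0.25, 1, 0], 0],
    [[0, 0, -0.02], [-0.25, 1, 0], 0],
  ],
)

```text
clock: 24.05
tool_pos: [0.4676, 0.1707, 0.1397]
eef_rot: [0.477, 0.522, -0.476, 0.523]
contact_force: [1.1, 1.1, -0.0]
opening: 0.997
```

```bash
python3 -c "
from tab import *
tool()
s,im=snap('top','14')
cv2.imwrite('pics/c14.png',cv2.resize(im[150:310,320:500],None,fx=4,fy=3.7))
for b in blobs(s,im,.026): print(b[0],(np.array(b[1:3])+OFF).round(1),np.round(b[3:],1))
plan(424.8,348.3,3.4)
"
```

```text
t 24.05 pos [467.6 170.7 139.7] jaw yaw 5.2 x [ 0.002  0.001 -1.   ] F [ 1.1  1.1 -0. ] op 87.8 q [-0.22  0.75 -0.36  2.05  0.6   0.44 -0.95]
[165. 287.] [424.8 348.3] [67.4 43.7  3.4]
[157. 215.] [586.2 367.3] [ 70.4  42.5 -74.9]
move units -1.02 4.185 z now 140.4 turn -0.043 (alt 3.099 )  q7 -0.95
```

View pics/c14.png

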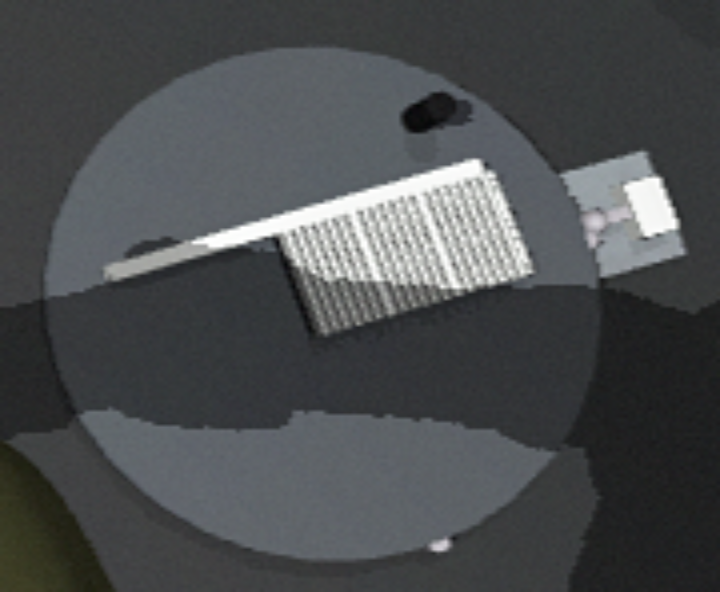

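Request:
play_rows(
  targets=[
    [[0, 0, -0.02], [-0.25, 1, 0], 0],
    [[0, 0, -0.02], [-0.25, 1, 0], 0],
    [[0, 0, 0], [-0.25, 1, 0], 0],
    [[0, 0, 0], [-0.25, 0.99, 0], 0],
    [[0, 0, 0], [0, 0, 0], 0],
  ],
)

```text
clock: 24.6
tool_pos: [0.4254, 0.337, 0.1403]
eef_rot: [0.487, 0.517, -0.482, 0.513]
contact_force: [0.3, 0.6, -1.0]
opening: 1.003
```

Request:
play_rows(
  targets=[
    [[0, 0, 0], [0, 0, 0], 0],
    [[0, 0, 0], [0, 0, 0], 0],
  ],
)

```text
clock: 24.8
tool_pos: [0.428, 0.3269, 0.1393]
eef_rot: [0.487, 0.512, -0.487, 0.513]
contact_force: [-0.3, 0.3, -0.0]
opening: 1.002
```

```bash
python3 -c "
from tab import *
tool()
plan(424.8,348.3,3.4)
"
```

```text
t 24.8 pos [428.  326.9 139.3] jaw yaw 2.9 x [ 0.001 -0.002 -1.   ] F [-0.3  0.3 -0. ] op 88.2 q [-0.53  0.78 -0.34  1.93  0.5   0.52 -1.18]
move units -0.079 0.536 z now 139.3 turn 0.008 (alt -3.133 )  q7 -1.18
```

Request:
play_rows(
  targets=[
    [[0, 0, 0], [-0.07, 0.53, -0.4], 0],
    [[0, 0, 0], [0, 0, -1], 0],
    [[0, 0, 0], [0, 0, -0.8], 0],
    [[0, 0, 0], [0, 0, -0.2], 0],
    [[0, 0, 0], [0, 0, 0], 0],
  ],
)

```text
clock: 25.3
tool_pos: [0.4244, 0.348, 0.0427]
eef_rot: [0.486, 0.512, -0.488, 0.513]
contact_force: [0.1, -0.9, 0.7]
opening: 0.999
```

Request:
play_rows(
  targets=[
    [[0, 0, 0], [0, 0, 0], 120],
    [[0, 0, 0], [0, 0, 0], 120],
    [[0, 0, 0], [0, 0, 0], 120],
    [[0, 0, 0], [0, 0, 0], 120],
  ],
)

```text
clock: 25.7
tool_pos: [0.4251, 0.3502, 0.0448]
eef_rot: [0.488, 0.513, -0.486, 0.513]
contact_force: [0.6, -1.3, 7.2]
opening: 0.743
```

```bash
python3 -c "
from tab import *
tool(); across(424.8,348.3)
"
```

```text
t 25.7 pos [425.1 350.2  44.8] jaw yaw 3.0 x [ 0.002  0.002 -1.   ] F [ 0.6 -1.3  7.2] op 65.4 q [-0.64  0.95 -0.22  1.92  0.58  0.33 -1.27]
module minus TCP: along jaw -0.4 along jaw+90 -1.9
```

Request:
play_rows(
  targets=[
    [[0, 0, 0], [0, 0, 1], 120],
    [[0, 0, 0], [0, 0, 1], 120],
    [[0, 0, 0], [0, 0, 0], 120],
  ],
)

```text
clock: 26.0
tool_pos: [0.426, 0.352, 0.128]
eef_rot: [0.49, 0.513, -0.484, 0.513]
contact_force: [1.4, 1.2, -1.7]
opening: 0.748
```

```bash
python3 -c "
from h import *
tool();plan(*slot(3,-1.5,3),15.6)"
```

```text
t 26.0 pos [426. 352. 128.] jaw yaw 3.0 x [ 0.006  0.006 -1.   ] F [ 1.4  1.2 -1.7] op 65.8 q [-0.57  0.81 -0.34  1.9   0.51  0.51 -1.21]
move units 2.871 -12.469 z now 128.0 turn 0.22 (alt -2.922 )  q7 -1.21
```

Request:
play_rows(
  targets=[
    [[0, 0, 0.02], [0.22, -0.95, 0], 120],
    [[0, 0, 0.02], [0.22, -0.95, 0], 120],
    [[0, 0, 0.02], [0.22, -0.95, 0], 120],
    [[0, 0, 0.02], [0.22, -0.95, 0], 120],
    [[0, 0, 0.02], [0.22, -0.95, 0], 120],
  ],
)

```text
clock: 26.5
tool_pos: [0.4679, 0.1582, 0.123]
eef_rot: [0.46, 0.537, -0.46, 0.537]
contact_force: [1.4, 0.3, -1.0]
opening: 0.743
```

Request:
play_rows(
  targets=[
    [[0, 0, 0.02], [0.22, -0.95, 0], 120],
    [[0, 0, 0.02], [0.22, -0.95, 0], 120],
    [[0, 0, 0.02], [0.22, -0.95, 0], 120],
    [[0, 0, 0.02], [0.22, -0.95, 0], 120],
    [[0, 0, 0.02], [0.22, -0.95, 0], 120],
  ],
)

```text
clock: 27.0
tool_pos: [0.5118, -0.0318, 0.123]
eef_rot: [0.432, 0.56, -0.433, 0.559]
contact_force: [1.4, 0.1, -0.9]
opening: 0.74
```

Request:
play_rows(
  targets=[
    [[0, 0, 0.02], [0.22, -0.95, 0], 120],
    [[0, 0, 0], [0.22, -0.95, 0], 120],
    [[0, 0, 0], [0.15, -0.7, 0], 120],
    [[0, 0, 0], [0, 0, 0], 120],
    [[0, 0, 0], [0, 0, 0], 120],
  ],
)

```text
clock: 27.5
tool_pos: [0.5351, -0.1346, 0.1228]
eef_rot: [0.428, 0.563, -0.428, 0.563]
contact_force: [0.1, 0.3, -1.0]
opening: 0.743
```

```bash
python3 -c "
from h import *
tool();rel();plan(*slot(3,-2,6),15.8)"
```

```text
t 27.5 pos [ 535.1 -134.6  122.8] jaw yaw 15.5 x [-0.001  0.001 -1.   ] F [ 0.1  0.3 -1. ] op 65.4 q [ 0.47  0.85 -0.52  1.89  0.72  0.6  -0.25]
TCP in corner frame -36.8 156.2 z 122.8 F X,Y,z 0.2 0.2 -1.0 op 65.4 t 27.5
move units 0.111 -0.234 z now 122.8 turn 0.004 (alt -3.137 )  q7 -0.25
```

Request:
play_rows(
  targets=[
    [[0, 0, 0], [0.1, -0.2, -0.4], 120],
    [[0, 0, 0], [0, 0, -0.5], 120],
    [[0, 0, 0], [0, 0, -0.25], 120],
    [[0, 0, 0], [0, 0, -0.15], 120],
    [[0, 0, 0], [0, 0, 0], 120],
  ],
)

```text
clock: 28.0
tool_pos: [0.5393, -0.1413, 0.0705]
eef_rot: [0.427, 0.564, -0.427, 0.563]
contact_force: [-0.0, 0.3, -1.2]
opening: 0.744
```

```bash
python3 -c "
from h import *
rel()"
```

```text
TCP in corner frame -34.6 148.7 z 70.5 F X,Y,z 0.1 0.3 -1.2 op 65.5 t 28.0
```

Request:
play_rows(
  targets=[
    [[0, 0, 0], [0.04, -0.1, 0], 120],
    [[0, 0, 0], [0.04, -0.08, 0], 120],
    [[0, 0, 0], [0.03, -0.05, 0], 120],
    [[0, 0, 0], [0, 0, 0], 120],
    [[0, 0, 0], [0, 0, 0], 120],
  ],
)

```text
clock: 28.5
tool_pos: [0.5435, -0.1494, 0.072]
eef_rot: [0.428, 0.564, -0.426, 0.563]
contact_force: [-2.0, 4.5, 1.3]
opening: 0.744
```

```bash
python3 -c "
from h import *
rel()"
```

```text
TCP in corner frame -32.6 139.7 z 72.0 F X,Y,z -0.8 4.9 1.3 op 65.4 t 28.5
```

Request:
play_rows(
  targets=[
    [[0, 0, 0], [-0.005, 0.03, -0.05], 120],
    [[0, 0, 0], [0, 0, -0.05], 120],
    [[0, 0, 0], [0.04, 0.01, 0], 120],
    [[0, 0, 0], [0, 0, 0], 120],
  ],
)

```text
clock: 28.9
tool_pos: [0.5439, -0.1493, 0.0687]
eef_rot: [0.427, 0.564, -0.428, 0.563]
contact_force: [-7.9, 3.8, 14.7]
opening: 0.741
```

```bash
python3 -c "
from h import *
rel()"
```

```text
TCP in corner frame -32.2 139.8 z 68.7 F X,Y,z -6.6 5.7 14.7 op 65.2 t 28.9
```

Request:
play_rows(
  targets=[
    [[0, 0, 0], [-0.03, 0.03, 0], 120],
    [[0, 0, 0], [0, 0, 0], 60],
    [[0, 0, 0], [0, 0, 0], 20],
    [[0, 0, 0], [0, 0, 0.5], 20],
    [[0, 0, 0], [0, 0, 1], 20],
  ],
)

```text
clock: 29.4
tool_pos: [0.543, -0.1491, 0.1258]
eef_rot: [0.426, 0.565, -0.428, 0.562]
contact_force: [0.2, -0.3, 0.2]
opening: 0.925
```

Request:
play_rows(
  targets=[
    [[0, 0, -0.12], [0.08, 0.96, 0.3], 0],
    [[0, 0, -0.12], [0.08, 0.96, 0], 0],
    [[0, 0, -0.12], [0.08, 0.96, 0], 0],
    [[0, 0, -0.12], [0.08, 0.96, 0], 0],
    [[0, 0, -0.12], [0.08, 0.96, 0], 0],
  ],
)

```text
clock: 29.9
tool_pos: [0.5611, 0.0446, 0.1395]
eef_rot: [0.576, 0.41, -0.575, 0.411]
contact_force: [1.2, 0.4, 1.5]
opening: 1.0
```

Request:
play_rows(
  targets=[
    [[0, 0, -0.12], [0.08, 0.96, 0], 0],
    [[0, 0, -0.12], [0.08, 0.96, 0], 0],
    [[0, 0, -0.12], [0.08, 0.96, 0], 0],
    [[0, 0, -0.12], [0.08, 0.96, 0], 0],
    [[0, 0, -0.12], [0.08, 0.96, 0], 0],
  ],
)

```text
clock: 30.4
tool_pos: [0.577, 0.2369, 0.1395]
eef_rot: [0.672, 0.222, -0.671, 0.222]
contact_force: [0.2, -0.5, 0.2]
opening: 1.002
```

```bash
python3 -c "
from tab import *
tool()
s,im=snap('top','15')
for b in blobs(s,im,.026): print(b[0],(np.array(b[1:3])+OFF).round(1),np.round(b[3:],1))
plan(586.2,367.3,-74.9)
"
```

```text
t 30.4 pos [577.  236.9 139.5] jaw yaw -53.4 x [ 0.001 -0.    -1.   ] F [ 0.2 -0.5  0.2] op 88.1 q [-0.37  0.85 -0.17  1.67  0.21  0.64 -1.59]
move units 0.248 2.99 z now 140.0 turn -0.38 (alt 2.762 )  q7 -1.59
```

View pics/top15.png

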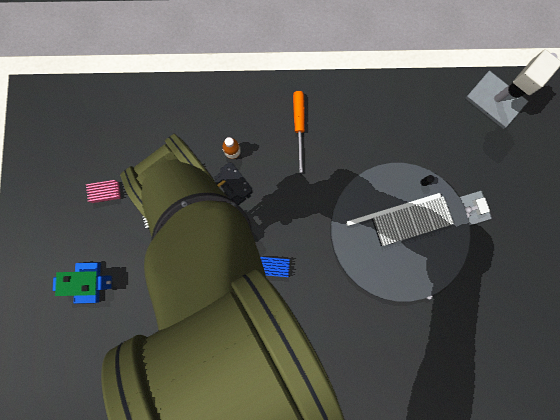

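Request:
play_rows(
  targets=[
    [[0, 0, -0.12], [0.08, 0.9, 0], 0],
    [[0, 0, -0.12], [0.08, 0.9, 0], 0],
    [[0, 0, -0.12], [0.08, 0.9, 0], 0],
    [[0, 0, 0], [0, 0, 0], 0],
    [[0, 0, 0], [0, 0, 0], 0],
  ],
)

```text
clock: 30.95
tool_pos: [0.5858, 0.3442, 0.1391]
eef_rot: [0.7, 0.101, -0.7, 0.101]
contact_force: [-0.4, -1.5, -0.8]
opening: 1.003
```

Request:
play_rows(
  targets=[
    [[0, 0, 0], [0, 0, 0], 0],
  ],
)

```text
clock: 31.05
tool_pos: [0.5865, 0.3414, 0.1392]
eef_rot: [-0.7, -0.099, 0.7, -0.1]
contact_force: [0.8, -0.3, 0.3]
opening: 0.997
```

```bash
python3 -c "
from tab import *
tool()
plan(586.2,367.3,-74.9)
s,im=snap('side','16')
cv2.imwrite('pics/c16.png',cv2.resize(im[80:280,100:300],None,fx=3,fy=3))
"
```

```text
t 31.05 pos [586.5 341.4 139.2] jaw yaw -73.8 x [ 0.    -0.002 -1.   ] F [ 0.8 -0.3  0.3] op 87.8 q [-0.57  0.91 -0.06  1.49  0.07  0.75 -1.94]
move units -0.007 0.648 z now 139.2 turn -0.02 (alt 3.122 )  q7 -1.94
```

View pics/c16.png

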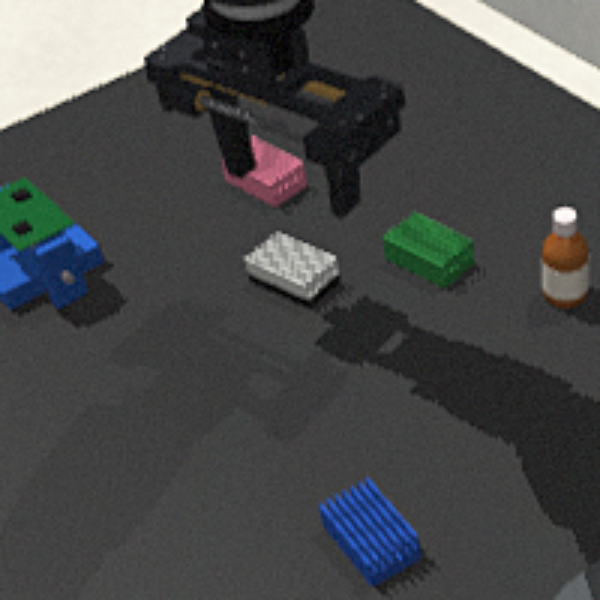

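Request:
play_rows(
  targets=[
    [[0, 0, -0.02], [0, 0.6, -0.4], 0],
    [[0, 0, 0], [0, 0, -1], 0],
    [[0, 0, 0], [0, 0, -0.8], 0],
    [[0, 0, 0], [0, 0, -0.2], 0],
    [[0, 0, 0], [0, 0, 0], 0],
  ],
)

```text
clock: 31.6
tool_pos: [0.5858, 0.3655, 0.0424]
eef_rot: [-0.7, -0.092, 0.702, -0.093]
contact_force: [0.2, -0.3, 0.3]
opening: 0.998
```

Request:
play_rows(
  targets=[
    [[0, 0, 0], [0, 0, 0], 120],
    [[0, 0, 0], [0, 0, 0], 120],
    [[0, 0, 0], [0, 0, 0], 120],
    [[0, 0, 0], [0, 0, 0], 120],
  ],
)

```text
clock: 32.0
tool_pos: [0.5869, 0.3684, 0.0453]
eef_rot: [0.702, 0.094, -0.7, 0.092]
contact_force: [-0.0, 0.4, 5.6]
opening: 0.743
```

```bash
python3 -c "
from tab import *
tool(); across(586.2,367.3)
"
```

```text
t 32.0 pos [586.9 368.4  45.3] jaw yaw -74.9 x [ 0.003  0.002 -1.   ] F [-0.   0.4  5.6] op 65.4 q [-0.6   1.05 -0.05  1.47  0.07  0.62 -1.99]
module minus TCP: along jaw 0.9 along jaw+90 -1.0
```

Request:
play_rows(
  targets=[
    [[0, 0, 0], [0, 0, 1], 120],
    [[0, 0, 0], [0, 0, 1], 120],
    [[0, 0, 0], [0, 0, 0], 120],
  ],
)

```text
clock: 32.3
tool_pos: [0.5894, 0.3695, 0.1296]
eef_rot: [0.705, 0.095, -0.697, 0.091]
contact_force: [1.1, 0.5, -0.8]
opening: 0.743
```

```bash
python3 -c "
from h import *
tool();plan(*slot(4,-2,6),15.8)"
```

```text
t 32.3 pos [589.4 369.5 129.6] jaw yaw -74.9 x [ 0.009  0.006 -1.   ] F [ 1.1  0.5 -0.8] op 65.4 q [-0.6   0.94 -0.05  1.45  0.06  0.75 -1.98]
move units -1.508 -11.872 z now 129.6 turn -1.559 (alt 1.583 )  q7 -1.98
```

Request:
play_rows(
  targets=[
    [[0, 0, 0.12], [-0.115, -0.91, 0], 120],
    [[0, 0, 0.12], [-0.115, -0.91, 0], 120],
    [[0, 0, 0.12], [-0.115, -0.91, 0], 120],
    [[0, 0, 0.12], [-0.115, -0.91, 0], 120],
    [[0, 0, 0.12], [-0.115, -0.91, 0], 120],
  ],
)

```text
clock: 32.8
tool_pos: [0.5621, 0.1837, 0.123]
eef_rot: [-0.641, -0.298, 0.642, -0.298]
contact_force: [0.8, -1.0, -2.2]
opening: 0.743
```

Request:
play_rows(
  targets=[
    [[0, 0, 0.12], [-0.115, -0.91, 0], 120],
    [[0, 0, 0.12], [-0.115, -0.91, 0], 120],
    [[0, 0, 0.12], [-0.115, -0.91, 0], 120],
    [[0, 0, 0.12], [-0.115, -0.91, 0], 120],
    [[0, 0, 0.12], [-0.115, -0.91, 0], 120],
  ],
)

```text
clock: 33.3
tool_pos: [0.5392, 0.0018, 0.1231]
eef_rot: [-0.525, -0.474, 0.525, -0.474]
contact_force: [0.1, 0.1, -1.0]
opening: 0.745
```

Request:
play_rows(
  targets=[
    [[0, 0, 0.12], [-0.115, -0.91, 0], 120],
    [[0, 0, 0.12], [-0.115, -0.91, 0], 120],
    [[0, 0, 0.12], [-0.115, -0.7, 0], 120],
    [[0, 0, 0], [0, 0, 0], 120],
    [[0, 0, 0], [0, 0, 0], 120],
  ],
)

```text
clock: 33.8
tool_pos: [0.5257, -0.0979, 0.1231]
eef_rot: [0.434, 0.559, -0.434, 0.558]
contact_force: [-0.2, 0.5, -1.0]
opening: 0.741
```

```bash
python3 -c "
from h import *
tool();rel();plan(*slot(4,-2,5),15.8)"
```

```text
t 33.8 pos [525.7 -97.9 123.1] jaw yaw 14.3 x [-0.001  0.001 -1.   ] F [-0.2  0.5 -1. ] op 65.3 q [ 0.4   0.83 -0.5   1.94  0.74  0.56 -0.36]
TCP in corner frame -36.2 194.1 z 123.1 F X,Y,z -0.1 0.5 -1.0 op 65.3 t 33.8
move units 0.09 -0.212 z now 123.1 turn 0.026 (alt -3.116 )  q7 -0.36
```

Request:
play_rows(
  targets=[
    [[0, 0, 0.026], [0.09, -0.18, -0.4], 120],
    [[0, 0, 0], [0, 0, -0.5], 120],
    [[0, 0, 0], [0, 0, -0.25], 120],
    [[0, 0, 0], [0, 0, -0.14], 120],
    [[0, 0, 0], [0, 0, 0], 120],
  ],
)

```text
clock: 34.3
tool_pos: [0.5295, -0.1037, 0.071]
eef_rot: [0.425, 0.565, -0.425, 0.565]
contact_force: [0.2, 0.1, -1.4]
opening: 0.743
```

```bash
python3 -c "
from h import *
tool();rel()"
```

```text
t 34.3 pos [ 529.5 -103.7   71. ] jaw yaw 16.1 x [-0.001  0.    -1.   ] F [ 0.2  0.1 -1.4] op 65.4 q [ 0.36  0.92 -0.43  1.94  0.83  0.47 -0.4 ]
TCP in corner frame -34.1 187.6 z 71.0 F X,Y,z 0.2 0.1 -1.4 op 65.4 t 34.3
```

Request:
play_rows(
  targets=[
    [[0, 0, 0], [0.04, -0.1, 0], 120],
    [[0, 0, 0], [0.04, -0.08, 0], 120],
    [[0, 0, 0], [0.03, -0.06, 0], 120],
    [[0, 0, 0], [0, 0, 0], 120],
    [[0, 0, 0], [0, 0, 0], 120],
  ],
)

```text
clock: 34.8
tool_pos: [0.5333, -0.1122, 0.0723]
eef_rot: [0.426, 0.566, -0.425, 0.564]
contact_force: [-2.7, 5.1, 0.6]
opening: 0.736
```

```bash
python3 -c "
from h import *
rel()"
```

```text
TCP in corner frame -32.7 178.4 z 72.3 F X,Y,z -1.2 5.6 0.6 op 64.8 t 34.8
```

Request:
play_rows(
  targets=[
    [[0, 0, 0], [-0.005, 0.03, -0.05], 120],
    [[0, 0, 0], [0, 0, -0.04], 120],
    [[0, 0, 0], [0.03, 0.01, 0], 120],
    [[0, 0, 0], [0.02, -0.07, 0], 120],
    [[0, 0, 0], [0, 0, 0], 120],
  ],
)

```text
clock: 35.3
tool_pos: [0.5336, -0.1122, 0.0692]
eef_rot: [0.426, 0.567, -0.425, 0.563]
contact_force: [-9.0, 8.5, 12.8]
opening: 0.741
```

```bash
python3 -c "
from h import *
rel()"
```

```text
TCP in corner frame -32.4 178.3 z 69.2 F X,Y,z -6.5 10.6 12.8 op 65.2 t 35.3
```

Request:
play_rows(
  targets=[
    [[0, 0, 0], [-0.03, 0.04, 0], 120],
    [[0, 0, 0], [0, 0, 0], 60],
    [[0, 0, 0], [0, 0, 0], 20],
    [[0, 0, 0], [0, 0, 0.5], 20],
    [[0, 0, 0], [0, 0, 1], 20],
  ],
)

```text
clock: 35.8
tool_pos: [0.5339, -0.1148, 0.1269]
eef_rot: [0.425, 0.566, -0.427, 0.564]
contact_force: [0.8, 0.1, 1.2]
opening: 0.919
```

Request:
play_rows(
  targets=[
    [[0, 0, 0], [-0.6, 1, 0.5], 20],
    [[0, 0, 0], [-0.6, 1, 0], 20],
    [[0, 0, 0], [-0.6, 1, 0], 20],
    [[0, 0, 0], [0, 0.8, 0], 125],
    [[0, 0, 0], [0, 0, 0], 125],
  ],
)

```text
clock: 36.3
tool_pos: [0.4643, 0.043, 0.1488]
eef_rot: [0.425, 0.566, -0.421, 0.567]
contact_force: [0.4, -0.6, 0.4]
opening: 0.76
```

```bash
python3 -c "
from tab import *
tool()
s,im=snap('top','17')
cv2.imwrite('pics/c17.png',cv2.resize(im[150:310,320:500],None,fx=4,fy=3.7))
s,im=snap('side','17')
cv2.imwrite('pics/c18.png',cv2.resize(im[220:420,240:520],None,fx=2.8,fy=2.8))
"
```

```text
t 36.3 pos [464.3  43.  148.8] jaw yaw 16.4 x [ 0.004  0.004 -1.   ] F [ 0.4 -0.6  0.4] op 66.9 q [ 0.1   0.73 -0.46  2.13  0.75  0.44 -0.67]
```

View pics/c17.png

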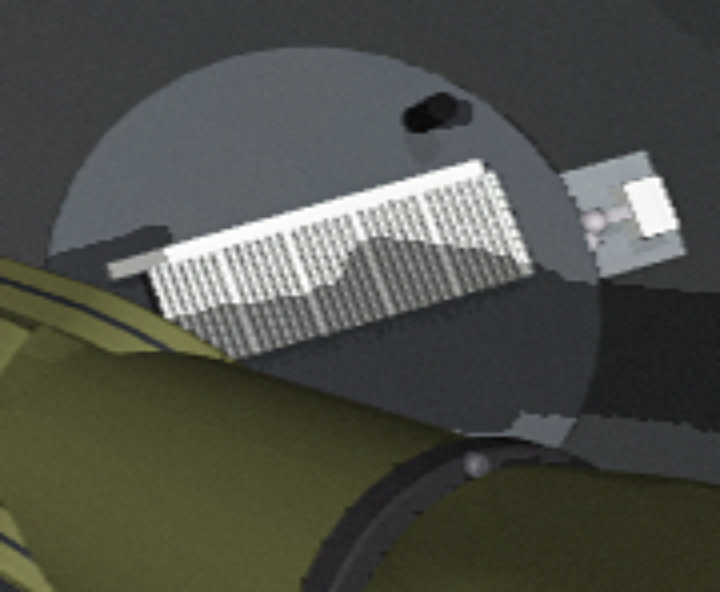

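View pics/c18.png

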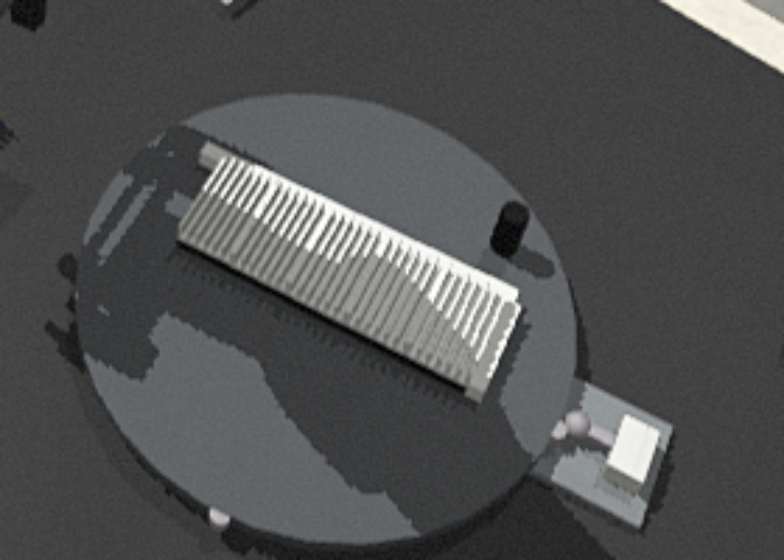

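```bash
python3 - <<'E'
from tab import *
s=r.snapshot("top"); T=s
def outer(fn):
    im=cv2.imread(fn); g=im.min(2)
    pts=[]
    for u in range(372,438):   # outer (top) edge of fence, subpixel
        col=g[165:240,u].astype(float); k=np.argmax(np.diff(col)>25)
        a,b=col[k],col[k+3]; 
        d=np.diff(col)[k-1:k+4]; pts.append((u,165+k-1+0.5+(np.clip(d,0,None)*np.arange(5)).sum()/np.clip(d,0,None).sum()))
    P=ray(s,pts,.038)[:,:2]; k=np.polyfit(P[:,1],P[:,0],1)
    res=P[:,0]-np.polyval(k,P[:,1]); g=abs(res)<.002; k=np.polyfit(P[g,1],P[g,0],1)
    return np.degrees(np.arctan(-k[0]))
for f in("5","10","14","17"): print(f,outer(f"pics/top{f}.png"))
def c2(p): return [p[0]/4+320-.4,p[1]/3.7+150-.4]
a=np.radians(15.5);X=np.array([np.cos(a),np.sin(a)]);Y=np.array([-X[1],X[0]])
P=ray(s,[c2(p) for p in((150,270),(233,358),(531,273),(490,172))],.05)[:,:2]*1000-np.array([540.7,-186.2])
print(np.c_[P@X-45,P@Y+105])
Q=ray(s,[c2((440,104))],.066)[0,:2]*1000-np.array([540.7,-186.2]);print("post",np.hypot(*Q),np.degrees(np.arctan2(Q[1],Q[0]))+45)
E
```

```text
Traceback (most recent call last):
ValueError: operands could not be broadcast together with shapes (0,) (5,)
```

```bash
python3 - <<'E'
from tab import *
s=r.snapshot("top")
def outer(fn):
    g=cv2.imread(fn).min(2).astype(float); pts=[]
    for u in range(375,434):
        col=g[165:245,u]; k=np.argmax(col>140)
        if k<2: continue
        pts.append((u,165+k-1+(140-col[k-1])/(col[k]-col[k-1])))
    P=ray(s,pts,.038)[:,:2]; k=np.polyfit(P[:,1],P[:,0],1)
    for _ in range(3):
        res=P[:,0]-np.polyval(k,P[:,1]); o=abs(res)<.0015; k=np.polyfit(P[o,1],P[o,0],1)
    return np.degrees(np.arctan(-k[0])).round(2) if 0 else np.degrees(np.arctan(k[0])).round(2),o.sum(),len(P)
for f in("5","10","14","17"): print(f,outer(f"pics/top{f}.png"))
def c2(p): return [p[0]/4+320-.4,p[1]/3.7+150-.4]
a=np.radians(15.5);X=np.array([np.cos(a),np.sin(a)]);Y=np.array([-X[1],X[0]])
P=ray(s,[c2(p) for p in((150,270),(233,358),(531,273),(490,172))],.05)[:,:2]*1000-np.array([540.7,-186.2])
print(np.c_[P@X-45,P@Y+105])
Q=ray(s,[c2((440,104))],.066)[0,:2]*1000-np.array([540.7,-186.2]);print("post",np.hypot(*Q),np.degrees(np.arctan2(Q[1],Q[0]))+45)
E
```

```text
5 (np.float64(-15.19), np.int64(59), 59)
10 (np.float64(-16.01), np.int64(59), 59)
14 (np.float64(-15.96), np.int64(59), 59)
17 (np.float64(-15.53), np.int64(59), 59)
[[-1.36884741e+00  2.01261743e+02]
 [-6.48150869e+01  1.74003832e+02]
 [-6.46833210e+01 -2.46057363e+00]
 [ 1.44423996e-01 -1.91846180e+00]]
post 126.48914217066806 16.893511219807554
```

Request:
play_rows(
  targets=[
    [[0, 0, -0.14], [0.27, -0.43, 0.2], 150],
    [[0, 0, -0.14], [0.27, -0.43, 0], 150],
    [[0, 0, -0.14], [0.27, -0.43, 0], 150],
    [[0, 0, -0.14], [0.27, -0.43, 0], 150],
    [[0, 0, -0.14], [0.27, -0.43, 0], 150],
  ],
)

```text
clock: 37.0
tool_pos: [0.5175, -0.0514, 0.1558]
eef_rot: [-0.595, -0.382, 0.595, -0.382]
contact_force: [-0.5, 0.1, 0.9]
opening: 0.41
```

Request:
play_rows(
  targets=[
    [[0, 0, -0.14], [0.27, -0.43, 0], 150],
    [[0, 0, -0.14], [0.27, -0.43, 0], 150],
    [[0, 0, -0.14], [0.27, -0.43, 0], 150],
    [[0, 0, -0.14], [0.27, -0.43, 0], 150],
    [[0, 0, -0.14], [0.27, -0.43, 0], 150],
  ],
)

```text
clock: 37.5
tool_pos: [0.571, -0.1375, 0.1557]
eef_rot: [-0.69, -0.154, 0.69, -0.155]
contact_force: [0.1, -0.4, 0.2]
opening: 0.412
```

Request:
play_rows(
  targets=[
    [[0, 0, -0.14], [0.27, -0.43, 0], 150],
    [[0, 0, -0.14], [0.27, -0.43, 0], 150],
    [[0, 0, -0.14], [0.27, -0.43, 0], 150],
    [[0, 0, -0.14], [0.27, -0.43, 0], 150],
    [[0, 0, -0.14], [0.27, -0.43, 0], 150],
  ],
)

```text
clock: 38.0
tool_pos: [0.6246, -0.2236, 0.1557]
eef_rot: [-0.701, 0.092, 0.701, 0.091]
contact_force: [0.7, -0.4, -0.3]
opening: 0.415
```

```bash
python3 -c "
from h import *
tool();plan(651.2,-248.7,-119.5)"
```

```text
t 38.0 pos [ 624.6 -223.6  155.7] jaw yaw -104.8 x [-0.001 -0.001 -1.   ] F [ 0.7 -0.4 -0.3] op 36.5 q [ 0.29  0.87 -0.04  1.53  0.04  0.74 -1.59]
move units 0.665 -0.628 z now 155.7 turn -0.256 (alt 2.886 )  q7 -1.59
```

Request:
play_rows(
  targets=[
    [[0, 0, -0.13], [0.32, -0.3, 0], 150],
    [[0, 0, -0.125], [0.32, -0.3, 0], 150],
    [[0, 0, 0], [0, 0, -0.6], 150],
    [[0, 0, 0], [0, 0, -0.6], 150],
    [[0, 0, 0], [0, 0, 0], 150],
  ],
)

```text
clock: 38.5
tool_pos: [0.6473, -0.2456, 0.1042]
eef_rot: [-0.682, 0.178, 0.687, 0.177]
contact_force: [-1.6, -0.1, -0.5]
opening: 0.411
```

```bash
python3 -c "
from h import *
tool();plan(651.2,-248.7,-119.5)
s,im=snap('side','19')
cv2.imwrite('pics/c19.png',cv2.resize(im[170:330,330:530],None,fx=4,fy=3.7))"
```

```text
t 38.5 pos [ 647.3 -245.6  104.2] jaw yaw -119.1 x [-0.007  0.002 -1.   ] F [-1.6 -0.1 -0.5] op 36.2 q [ 0.28  0.97  0.03  1.45 -0.03  0.73 -1.76]
move units 0.097 -0.078 z now 104.2 turn -0.007 (alt 3.134 )  q7 -1.76
```

View pics/c19.png

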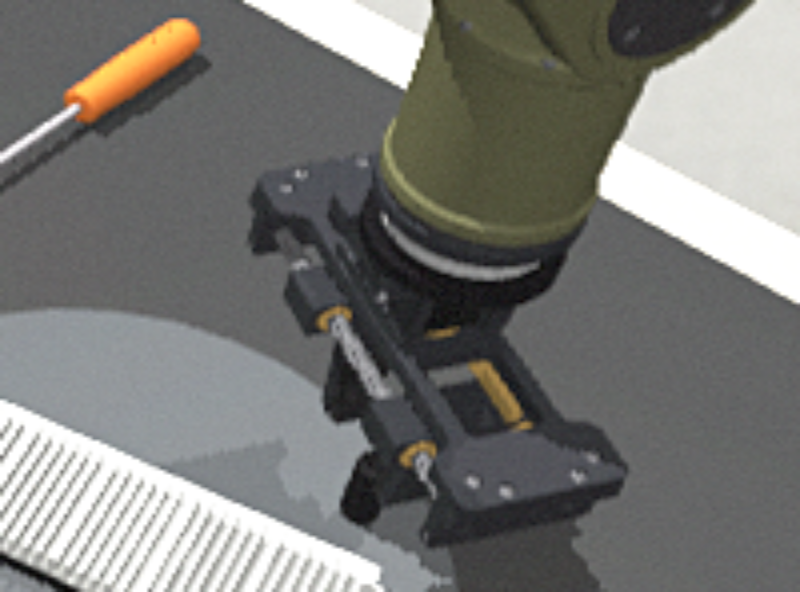

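```bash
python3 -c "
from h import *
from scipy.spatial.transform import Rotation as R
s=r.snapshot('side');st=r.get_state();M=R.from_quat(st['eef_rot']).as_matrix();p=st['tool_pos']
f=lambda P:((proj(s,P)-[330,170])*[4,3.7]).round(0).tolist()
for sg in(-1,1): print('tip',f(p+M@[.025,sg*.027,0]))
print('post top est',f([.6512,-.2487,.066]),'bottom',f([.6512,-.2487,.024]))
# where is post: measured px
print(ray(s,[[376/4+330,459/3.7+170]],.066)); tool()
"
```

```text
tip [[350.0, 401.0]]
tip [[405.0, 493.0]]
post top est [[376.0, 468.0]] bottom [[357.0, 514.0]]
[[ 0.655218   -0.24581828  0.066     ]]
t 38.6 pos [ 649.9 -245.9  107.8] jaw yaw -119.1 x [-0.001 -0.    -1.   ] F [ 1.2 -0.   0.6] op 36.3 q [ 0.28  0.97  0.03  1.45 -0.03  0.73 -1.76]
```

Request:
play_rows(
  newtons=25,
  targets=[
    [[0, 0, 0], [0.06, -0.02, 0], 150],
    [[0, 0, 0], [0, 0, -0.5], 150],
    [[0, 0, 0], [0, 0, -0.45], 150],
    [[0, 0, 0], [0, 0, 0], 150],
    [[0, 0, 0], [0, 0, 0], 200],
  ],
)

```text
clock: 39.1
tool_pos: [0.653, -0.2452, 0.07]
eef_rot: [-0.685, 0.177, 0.685, 0.177]
contact_force: [0.3, -0.1, 0.8]
opening: 0.344
```

Request:
play_rows(
  targets=[
    [[0, 0, 0], [0, 0, 0], 255],
    [[0, 0, 0], [0, 0, 0], 255],
    [[0, 0, 0], [0, 0, 0], 255],
  ],
)

```text
clock: 39.4
tool_pos: [0.6527, -0.2472, 0.0708]
eef_rot: [0.685, -0.178, -0.684, -0.176]
contact_force: [-2.0, -4.4, 0.7]
opening: 0.192
```

```bash
python3 -c "
from h import *
arc()"
```

```text
t 39.4 pos [ 652.7 -247.2   70.8] jaw yaw -119.0 x [ 0.    -0.003 -1.   ] F [-2.  -4.4  0.7] op 16.9 q [ 0.28  1.02  0.03  1.45 -0.03  0.67 -1.76]
R 0.1275 yaw 16.4
```

```bash
python3 - <<'E'
import numpy as np
a=np.radians(16.4-45);R=127/40
rows=[.02]*4+[.04]*36+[.03]*3
out=[]
for i,s in enumerate(rows):
    d=R*np.array([np.cos(a+s)-np.cos(a),np.sin(a+s)-np.sin(a)]);a+=s
    out.append(f"[[0,0,{s}],[{d[0]:.3f},{d[1]:.3f},0],255]")
    if len(out)==5: print(", ".join(out), np.degrees(a+np.pi/4).round(1)); out=[]
print(", ".join(out),np.degrees(a+np.pi/4))
E
```

```text
[[0,0,0.02],[0.030,0.056,0],255], [[0,0,0.02],[0.029,0.057,0],255], [[0,0,0.02],[0.028,0.057,0],255], [[0,0,0.02],[0.026,0.058,0],255], [[0,0,0.04],[0.049,0.117,0],255] 23.3
[[0,0,0.04],[0.045,0.119,0],255], [[0,0,0.04],[0.040,0.121,0],255], [[0,0,0.04],[0.035,0.122,0],255], [[0,0,0.04],[0.030,0.123,0],255], [[0,0,0.04],[0.025,0.124,0],255] 34.7
[[0,0,0.04],[0.020,0.125,0],255], [[0,0,0.04],[0.015,0.126,0],255], [[0,0,0.04],[0.010,0.127,0],255], [[0,0,0.04],[0.005,0.127,0],255], [[0,0,0.04],[-0.000,0.127,0],255] 46.2
[[0,0,0.04],[-0.005,0.127,0],255], [[0,0,0.04],[-0.010,0.127,0],255], [[0,0,0.04],[-0.015,0.126,0],255], [[0,0,0.04],[-0.020,0.125,0],255], [[0,0,0.04],[-0.025,0.124,0],255] 57.7
[[0,0,0.04],[-0.030,0.123,0],255], [[0,0,0.04],[-0.035,0.122,0],255], [[0,0,0.04],[-0.040,0.121,0],255], [[0,0,0.04],[-0.045,0.119,0],255], [[0,0,0.04],[-0.050,0.117,0],255] 69.1
[[0,0,0.04],[-0.054,0.115,0],255], [[0,0,0.04],[-0.059,0.113,0],255], [[0,0,0.04],[-0.063,0.110,0],255], [[0,0,0.04],[-0.068,0.108,0],255], [[0,0,0.04],[-0.072,0.105,0],255] 80.6
[[0,0,0.04],[-0.076,0.102,0],255], [[0,0,0.04],[-0.080,0.099,0],255], [[0,0,0.04],[-0.084,0.095,0],255], [[0,0,0.04],[-0.088,0.092,0],255], [[0,0,0.04],[-0.091,0.088,0],255] 92.0
[[0,0,0.04],[-0.095,0.085,0],255], [[0,0,0.04],[-0.098,0.081,0],255], [[0,0,0.04],[-0.101,0.077,0],255], [[0,0,0.04],[-0.104,0.073,0],255], [[0,0,0.04],[-0.107,0.069,0],255] 103.5
[[0,0,0.03],[-0.082,0.049,0],255], [[0,0,0.03],[-0.083,0.046,0],255], [[0,0,0.03],[-0.085,0.044,0],255] 108.64620501606257
```

Request:
play_rows(
  targets=[
    [[0, 0, 0.02], [0.03, 0.056, 0], 255],
    [[0, 0, 0.02], [0.029, 0.057, 0], 255],
    [[0, 0, 0.02], [0.028, 0.057, 0], 255],
    [[0, 0, 0.02], [0.026, 0.058, 0], 255],
    [[0, 0, 0.04], [0.049, 0.117, 0], 255],
  ],
)

```text
clock: 39.9
tool_pos: [0.6565, -0.2391, 0.0707]
eef_rot: [-0.693, 0.14, 0.694, 0.134]
contact_force: [-3.1, -5.2, 2.6]
opening: 0.194
```

Request:
play_rows(
  targets=[
    [[0, 0, 0.04], [0.045, 0.119, 0], 255],
    [[0, 0, 0.04], [0.04, 0.121, 0], 255],
    [[0, 0, 0.04], [0.035, 0.122, 0], 255],
    [[0, 0, 0.04], [0.03, 0.123, 0], 255],
    [[0, 0, 0.04], [0.025, 0.124, 0], 255],
  ],
)

```text
clock: 40.4
tool_pos: [0.6665, -0.2072, 0.0707]
eef_rot: [-0.704, 0.065, 0.704, 0.064]
contact_force: [-3.8, -4.4, 5.0]
opening: 0.197
```

```bash
python3 -c "
from h import *
arc()
s,im=snap('side','20')
cv2.imwrite('pics/c20.png',cv2.resize(im[220:420,240:520],None,fx=2.8,fy=2.8))"
```

```text
t 40.4 pos [ 666.5 -207.2   70.7] jaw yaw -100.4 x [-0.    -0.001 -1.   ] F [-3.8 -4.4  5. ] op 17.3 q [ 0.26  1.02 -0.05  1.44  0.07  0.68 -1.57]
R 0.1276 yaw 35.5
```

View pics/c20.png

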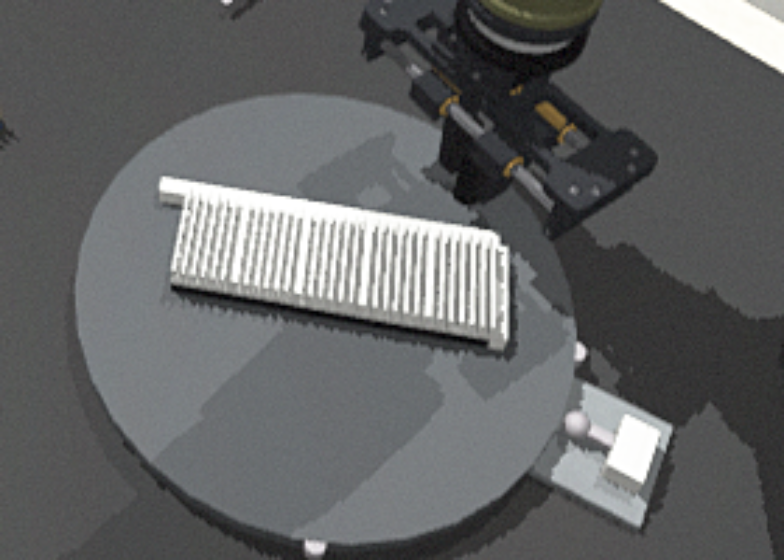

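Row stayed tight and square past the first bump. Continue.

Request:
play_rows(
  targets=[
    [[0, 0, 0.04], [0.02, 0.125, 0], 255],
    [[0, 0, 0.04], [0.015, 0.126, 0], 255],
    [[0, 0, 0.04], [0.01, 0.127, 0], 255],
    [[0, 0, 0.04], [0.005, 0.127, 0], 255],
    [[0, 0, 0.04], [0, 0.127, 0], 255],
  ],
)

```text
clock: 40.95
tool_pos: [0.6684, -0.1817, 0.0707]
eef_rot: [-0.707, -0.006, 0.707, -0.007]
contact_force: [-3.9, -4.4, 5.6]
opening: 0.197
```

Request:
play_rows(
  targets=[
    [[0, 0, 0.04], [-0.005, 0.127, 0], 255],
    [[0, 0, 0.04], [-0.01, 0.127, 0], 255],
    [[0, 0, 0.04], [-0.015, 0.126, 0], 255],
    [[0, 0, 0.04], [-0.02, 0.125, 0], 255],
    [[0, 0, 0.04], [-0.025, 0.124, 0], 255],
  ],
)

```text
clock: 41.45
tool_pos: [0.6651, -0.157, 0.0707]
eef_rot: [-0.703, -0.076, 0.703, -0.077]
contact_force: [-4.1, -4.6, 5.5]
opening: 0.197
```

Request:
play_rows(
  targets=[
    [[0, 0, 0.04], [-0.03, 0.123, 0], 255],
    [[0, 0, 0.04], [-0.035, 0.122, 0], 255],
    [[0, 0, 0.04], [-0.04, 0.121, 0], 255],
    [[0, 0, 0.04], [-0.045, 0.119, 0], 255],
    [[0, 0, 0.04], [-0.05, 0.117, 0], 255],
  ],
)

```text
clock: 41.95
tool_pos: [0.6571, -0.1334, 0.0707]
eef_rot: [-0.691, -0.146, 0.692, -0.147]
contact_force: [-4.3, -6.2, 5.3]
opening: 0.193
```

Request:
play_rows(
  targets=[
    [[0, 0, 0.04], [-0.054, 0.115, 0], 255],
    [[0, 0, 0.04], [-0.059, 0.113, 0], 255],
    [[0, 0, 0.04], [-0.063, 0.11, 0], 255],
    [[0, 0, 0.04], [-0.068, 0.108, 0], 255],
    [[0, 0, 0.04], [-0.072, 0.105, 0], 255],
  ],
)

```text
clock: 42.45
tool_pos: [0.6446, -0.1117, 0.0707]
eef_rot: [-0.673, -0.214, 0.674, -0.215]
contact_force: [-2.4, -7.5, 4.7]
opening: 0.194
```

```bash
python3 -c "
from h import *
arc()"
```

```text
t 42.45 pos [ 644.6 -111.7   70.7] jaw yaw -54.7 x [-0.001 -0.003 -1.   ] F [-2.4 -7.5  4.7] op 17.1 q [ 0.22  0.98 -0.22  1.59  0.33  0.61 -1.13]
R 0.1278 yaw 80.6
```

Request:
play_rows(
  targets=[
    [[0, 0, 0.04], [-0.076, 0.102, 0], 255],
    [[0, 0, 0.04], [-0.08, 0.099, 0], 255],
    [[0, 0, 0.04], [-0.084, 0.095, 0], 255],
    [[0, 0, 0.04], [-0.088, 0.092, 0], 255],
    [[0, 0, 0.04], [-0.091, 0.088, 0], 255],
  ],
)

```text
clock: 42.95
tool_pos: [0.6281, -0.0931, 0.0706]
eef_rot: [-0.649, -0.28, 0.649, -0.282]
contact_force: [-1.8, -7.1, 4.1]
opening: 0.198
```

Request:
play_rows(
  targets=[
    [[0, 0, 0.04], [-0.095, 0.085, 0], 255],
    [[0, 0, 0.04], [-0.098, 0.081, 0], 255],
    [[0, 0, 0.04], [-0.101, 0.077, 0], 255],
    [[0, 0, 0.04], [-0.104, 0.073, 0], 255],
    [[0, 0, 0.04], [-0.107, 0.069, 0], 255],
  ],
)

```text
clock: 43.45
tool_pos: [0.6105, -0.0794, 0.0706]
eef_rot: [0.619, 0.341, -0.617, 0.345]
contact_force: [-0.4, -7.8, 3.0]
opening: 0.196
```

```bash
python3 -c "
from h import *
arc()"
```

```text
t 43.45 pos [610.5 -79.4  70.6] jaw yaw -31.9 x [ 0.005 -0.004 -1.   ] F [-0.4 -7.8  3. ] op 17.2 q [ 0.21  0.95 -0.29  1.72  0.48  0.54 -0.93]
R 0.1276 yaw 101.8
```

Request:
play_rows(
  targets=[
    [[0, 0, 0.03], [-0.082, 0.049, 0], 255],
    [[0, 0, 0.03], [-0.083, 0.046, 0], 255],
    [[0, 0, 0.03], [-0.085, 0.044, 0], 255],
    [[0, 0, 0], [0, 0, 0], 255],
    [[0, 0, 0], [0, 0, 0], 255],
  ],
)

```text
clock: 43.95
tool_pos: [0.6042, -0.0758, 0.0708]
eef_rot: [0.605, 0.366, -0.6, 0.374]
contact_force: [13.1, -13.3, -8.3]
opening: 0.197
```

```bash
python3 -c "
from h import *
arc()"
```

```text
t 43.95 pos [604.2 -75.8  70.8] jaw yaw -27.0 x [ 0.012 -0.006 -1.   ] F [ 13.1 -13.3  -8.3] op 17.3 q [ 0.21  0.95 -0.3   1.75  0.51  0.52 -0.89]
R 0.1274 yaw 105.1
```

Request:
play_rows(
  targets=[
    [[0, 0, 0], [0.08, -0.04, 0], 255],
    [[0, 0, 0], [0, 0, 0], 255],
    [[0, 0, 0], [0, 0, 0], 200],
    [[0, 0, 0], [0, 0, 0], 160],
    [[0, 0, 0], [0, 0, 0], 160],
  ],
)

```text
clock: 44.45
tool_pos: [0.6017, -0.0696, 0.0702]
eef_rot: [0.602, 0.372, -0.601, 0.371]
contact_force: [-0.8, 0.0, -0.4]
opening: 0.365
```

Request:
play_rows(
  targets=[
    [[0, 0, 0], [0, 0, 0.3], 160],
    [[0, 0, 0], [0, 0, 0.7], 160],
    [[0, 0, 0], [0, 0, 1], 160],
    [[0, 0, 0], [-0.8, 0.8, 1], 160],
    [[0, 0, 0], [-0.8, 0.9, 0], 160],
  ],
)

```text
clock: 44.95
tool_pos: [0.5459, -0.009, 0.1878]
eef_rot: [0.606, 0.368, -0.599, 0.372]
contact_force: [1.7, 1.4, -0.1]
opening: 0.374
```

Request:
play_rows(
  targets=[
    [[0, 0, 0], [-0.8, 0.9, 0], 160],
    [[0, 0, 0], [-0.6, 0.9, 0], 160],
    [[0, 0, 0], [0, 0.9, 0], 160],
    [[0, 0, 0], [0, 0.9, 0], 160],
    [[0, 0, 0], [0, 0, 0], 160],
  ],
)

```text
clock: 45.45
tool_pos: [0.4861, 0.1427, 0.1845]
eef_rot: [0.602, 0.376, -0.598, 0.373]
contact_force: [0.1, -0.5, -0.3]
opening: 0.373
```

```bash
python3 -c "
from h import *
tool()
s,im=snap('top','21')
cv2.imwrite('pics/c21.png',cv2.resize(im[150:310,320:500],None,fx=4,fy=3.7))
s,im=snap('side','21')
cv2.imwrite('pics/c22.png',cv2.resize(im[220:420,240:520],None,fx=2.8,fy=2.8))
"
```

```text
t 45.45 pos [486.1 142.7 184.5] jaw yaw -26.1 x [ 0.002  0.007 -1.   ] F [ 0.1 -0.5 -0.3] op 32.9 q [-0.17  0.67 -0.33  2.    0.41  0.53 -1.24]
```

View pics/c21.png

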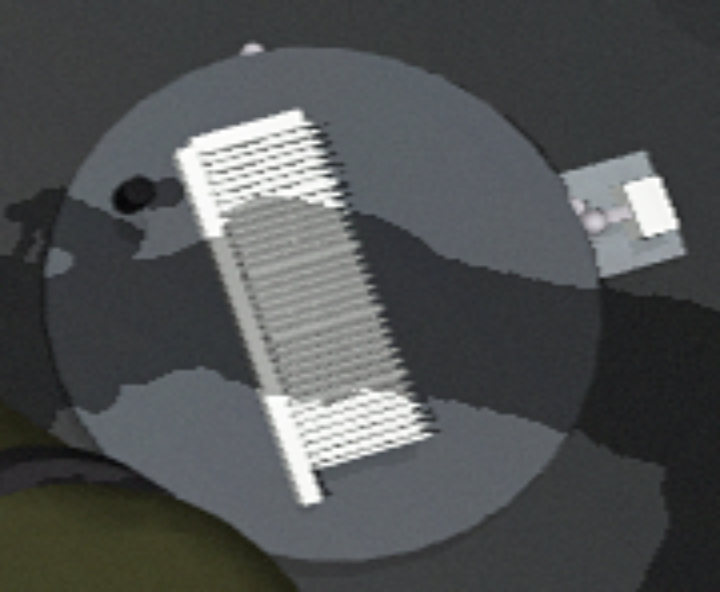

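View pics/c22.png

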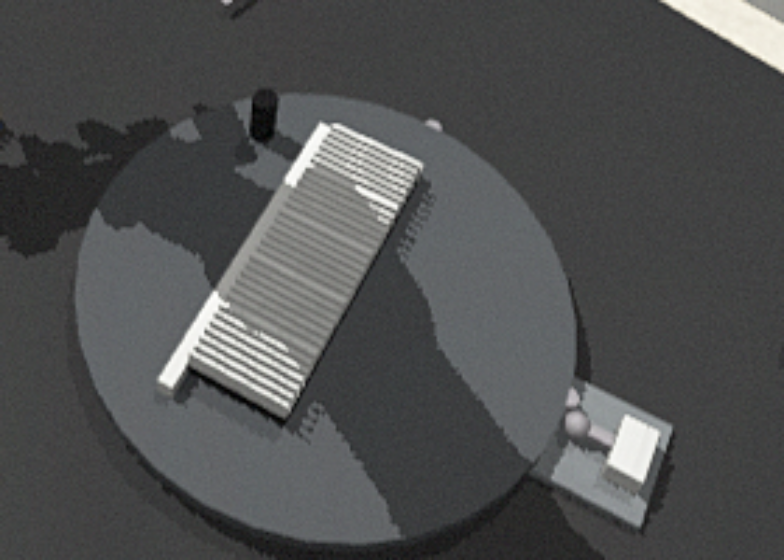

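```bash
python3 - <<'E'
from tab import *
s=r.snapshot("top"); g=cv2.imread("pics/top21.png").min(2).astype(float); pts=[]
for v in range(194,283):
    row=g[v,355:410]; 
    if 208<v<256: continue
    k=np.argmax(row>140)
    if k>1: pts.append((355+k-1+(140-row[k-1])/(row[k]-row[k-1]),v))
P=ray(s,pts,.038)[:,:2]; k=np.polyfit(P[:,0],P[:,1],1)
for _ in range(3):
    o=abs(P[:,1]-np.polyval(k,P[:,0]))<.0015; k=np.polyfit(P[o,0],P[o,1],1)
a=np.degrees(np.arctan(k[0]))+90; print("yaw",a,o.sum(),len(P),"rel to 15.2:",np.radians(a-15.2))
a=np.radians(a);X=np.array([np.cos(a),np.sin(a)]);Y=np.array([-X[1],X[0]])
def c2(p): return [p[0]/4+320-.4,p[1]/3.7+150-.4]
Q=ray(s,[c2(p) for p in((316,468),(425,433),(305,122),(200,150))],.05)[:,:2]*1000-np.array([540.7,-186.2])
print(np.c_[Q@X-45,Q@Y+105])
E
```

```text
yaw 105.26727700674877 42 42 rel to 15.2: 1.571970532073549
[[ 1.06722204e+00  1.99582089e+02]
 [-6.32619505e+01  1.97392464e+02]
 [-6.14688387e+01  2.77116613e-01]
 [ 1.24977535e+00 -1.02179835e-01]]
```

```bash
python3 -c "
from h import *
r.finish_job(); tool()"
```

```text
the job is handed in; nothing more can be done
the job is handed in; nothing more can be done
```

The job is handed in: the table is at its inspection stop, about 45 s on the robot's clock, with all five silver modules on it in one tight row. `finish_job()` gives no verdict, so what follows rests on my own camera and force checks.

- **What I did:** I gripped the post and turned the table clockwise until it pressed against the loading stop at about 33 N. I then placed the five modules one by one. Each was held by its ends and pressed lightly against the fence and its neighbour. Finally I turned the table anticlockwise by the post, at about 0.4 rad/s, until it met the inspection stop at about 18 N, then released it.
- **At the loading stop:** the fence was within about 0.3 to 0.8° of its first reading there, because the placing pushes shifted the table slightly (limit 2.9°). The row measured 203 mm over five modules, against 200 mm for perfect contact.
- **At the inspection stop:** the fence angle came out at 1.572 rad from the loading stop. The row ran from about 0 to 200 mm along the fence, with its ends within about 1 to 2 mm of flush, and looked upright and square.
- **Disagreements:** the force readings at contact and the camera frame differed by about 1 to 3 mm, roughly the camera calibration error. I saw no grip slip and no module knocked aside.
- **Bystanders:** I never reached near the bottle or screwdriver. They looked unmoved in the pictures, but I did not measure them at the end.

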